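Set one layer of a kiln load

TASK

Set one layer for the kiln: stand the three straight-sided beakers without handles upright and centred on the clay discs of the lower kiln shelf, each on the disc of its own size (large on large, medium on medium, small on small). Then lay the loose kiln shelf on the four posts so that all four pins sit in its corner holes and it rests fully down on the posts. Set everything down gently without dropping it or knocking any pot over, and leave the handled mug and the wide bowl where they stand.

Things in the scene. Friction and masses are not known exactly. Their poses are not given: they have to be found in the camera images.
- beaker_large: iron-red glazed, straight-sided round beaker without a handle, open at the top, wall 4 mm, bare clay foot; stands upright on the bench; origin: centre of its underside, z up the beaker. The widest of the three: 66 mm outer diameter, 72 mm tall, foot 58 mm, about 170 g.
- beaker_medium: iron-red glazed, straight-sided round beaker without a handle, open at the top, wall 4 mm, bare clay foot; stands upright on the bench; origin: centre of its underside, z up the beaker. The middle one: 54 mm outer diameter, 67 mm tall, foot 44 mm, about 120 g.
- beaker_small: iron-red glazed, straight-sided round beaker without a handle, open at the top, wall 4 mm, bare clay foot; stands upright on the bench; origin: centre of its underside, z up the beaker. The narrowest: 42 mm outer diameter, 62 mm tall, foot 32 mm, about 80 g.
- disc_large: flat round disc of bare fired clay, 8 mm thick, fixed on top of the lower kiln shelf (its place in the row of three changes); origin: centre of its underside, which is on the shelf's top face, so its top is 8 mm above the origin. 80 mm diameter.
- disc_medium: flat round disc of bare fired clay, 8 mm thick, fixed on top of the lower kiln shelf (its place in the row of three changes); origin: centre of its underside, which is on the shelf's top face, so its top is 8 mm above the origin. 64 mm diameter.
- disc_small: flat round disc of bare fired clay, 8 mm thick, fixed on top of the lower kiln shelf (its place in the row of three changes); origin: centre of its underside, which is on the shelf's top face, so its top is 8 mm above the origin. 50 mm diameter.
- lower_shelf: fixed buff kiln shelf on the bench, left or right of the pots: plate 276 (x) x 140 (y) x 12 mm, discs along its long midline; clay posts 24 mm thick at x=+-122, y=+-55, tops 100 mm above the underside, each with a tapered pin 12 to 6 mm wide, 10 mm tall. Origin: centre of underside, x along the long side, z up. The loose shelf is home with its underside 100 mm above this origin
- upper_shelf: loose buff kiln shelf, 0.7 kg, flat on the bench across from the lower: 276 (x) x 140 (y) x 12 mm, 20 mm holes at x=+-122, y=+-55; in its middle two hand slots 40 (x) x 34 (y) mm centred at y=+-29, between them a bar 24 mm wide in y: lift it by this bar, a finger down in each slot, closing along y. Fits either way round. Origin: centre of underside, under the bar; x long side, z up
- mug: iron-red glazed mug with a side handle, 74 mm diameter, 80 mm tall; stands among the beakers, to be left alone. Origin: centre of the underside; handle on its +y side, reaching about 70 mm from the centre.
- bowl: iron-red glazed wide bowl, 100 mm rim diameter, 55 mm tall; stands among the beakers, to be left alone. Origin: centre of the underside.
Mind the look-alikes: they are no part of the job. Leave any blue look-alike of the beaker_large alone. Leave any blue look-alike of the beaker_medium alone.

How it is judged:
By the outcome, as a careful person would: the job done as asked, in the order asked, and still so for the second after the job is handed in, with the robot touching nothing.
It also fails if it takes over 128 s, if anything falls off the work surface, if the arm or the gripper's body presses on something with over 40 N, if the wrist force passes 120 N, or if a joint passes its speed limit or range.

ROBOT

A 6-joint arm with a two-finger parallel gripper is mounted at the origin on the work surface. World frame = base frame: x ahead of the robot, y to its left, z up, the work surface at z = 0. Lengths are in m, angles in rad, forces in N, time in s.
With the tool pointing down it reaches from about 0.275 to 0.85 m from the base axis. Payload 5.2 kg.
Tool frame: the origin (TCP) lies on the centre line of the jaws, within the pads' length; the fingertips stand 14 mm ahead of it and the grasp point (between the pads) lies 5 mm behind it; z points along the fingers, x is the direction in which the jaws open and shut, and the axes are right-handed (so a half turn about z gives the same grasp; the last joint's range is limited). The gripper opens to 85 mm and grips with 20 to 120 N. Pads are 22 mm wide; open, the fingers measure 114 mm over their backs; the gripper's body (76 mm by 85 mm) begins 54 mm behind the grasp point. The pads swing forward as they close: fully open they stand 13 mm farther back than shut.
Start: joints at [0.959, 0.259, 1.535, -0, 1.348, -0.203], TCP at [0.219, 0.505, 0.245] pointing down, gripper open.
Joint ranges: [-3.14, 3.14], [-0.91, 2.08], [0.19, 2.58], [-1.22, 4.36], [0.22, 2.71], [-3.12, 3.12]. Speed limits (rad/s): [2.57, 2.57, 3.14, 3.14, 3.14, 3.14].

INTERFACE

Orientations are given as a unit quaternion [w, x, y, z].
In Python, from rig import r gives the robot as it stands.
- The arm moves only by the tool send_rows, never from a script. Its argument "plan" is a list of rows, each an object of numbers: "tx", "ty", "tz": the shift along the tool's x, y, z each as a share of 2.5 cm, from -1 to 1; "ax", "ay", "az": the turn, a rotation vector about the tool's x, y, z each as a share of 5 degrees, from -1 to 1; "hand": the opening, from -1 (shut) to 1 (fully open). In form: [{"tx": .., "ty": .., "tz": .., "ax": .., "ay": .., "az": .., "hand": ..}, ...]. A call has 1 to 10 rows; each row shifts and turns the pose as measured when the row begins, along the tool's axes as they then stand; what a row does not reach is not made up. A row lasts 1/12 s, in which the tool goes at most 41.7 mm and 7.16 degrees, less where a joint would pass 70% of its speed; a pose out of reach is approached as far as the arm can. A call with a number of a shift or a turn outside -1 to 1 is refused whole. A call with a gripper value outside its range is refused whole. The fingers move at their own pace and stop on an object; the grip force is fixed at half the most. Time passes only in rows, so rows that do not move let the fingers close. It gives the time, the measured TCP pose, the force and the opening at its end, in the units of the state.
- r.sense(): the state, without advancing time (a new reading comes with each control period).
- r.grab_frame(name): name is "side" or "top" or "wrist"; returns a dict with "color" (420x560x3 uint8, red, green, blue), "depth" (420x560 float32, m along the optical axis (not along the pixel's ray), 0 where there is no reading), "fx", "fy", "cx", "cy" (pixels), "world_from_camera" (4x4, takes a point from camera to world coordinates); the wrist camera has in their place "mount" (4x4, takes a point from camera to tool coordinates, whose origin is the TCP and whose axes are the tool frame's). Camera axes: x right, y down, z forward; pixel columns grow to the right and rows downward; lengths in m; the calibration is good to about 2 mm. A picture is of the moment at which its call begins: read the wrist's pose just before it.
- r.job_done(): hands the job in, once; it reports no verdict.
The state is a dict: "time": time; "qpos": joint angles; "qvel": joint speeds; "effort": joint torques, N m; "position": TCP position; "tcp_rot": TCP orientation; "wrist_force": force on the tool from outside, world axes, zero at the start; "wrist_torque": the same for the moment, N m; "finger_gap": finger opening in m.
Only numpy, scipy, OpenCV 4.12 (cv2) and the standard library are available. Lean on these libraries where they do the work, as an engineer would, in place of code of your own. Each camera call takes 0.05 s, during which the arm holds its last target. There are 200 camera calls.

## Working session

There is one attempt and no reset: what is moved stays moved. The work goes in short steps, Python scripts to look and compute and a tool call to move; the robot and the scene stay as the last step left them, time stands still between calls to the robot, and variables do not carry over. Pictures are saved under pics/ and viewed, about 12 in all and at most 16, crops included, and the job is handed in when it is done.

Besides the shell and the picture viewer there is one more tool, called as name([rows], argument=value, ...), one row to a line, values as JSON. send_rows: Moves the arm, as the interface text tells. Shift numbers are shares of 2.5 cm and turn numbers shares of 5 degrees, none past 1 either way. Its arguments: {"type":"object","properties":{"plan":{"type":"array","items":{"type":"object","properties":{"tx":{"type":"number"},"ty":{"type":"number"},"tz":{"type":"number"},"ax":{"type":"number"},"ay":{"type":"number"},"az":{"type":"number"},"hand":{"type":"number"}}}}},"required":["plan"]}

```bash
ls; mkdir -p pics
python3 - <<'E'
from rig import r
import cv2,pickle
s=r.sense();print(s)
for n in("top","side"):
    f=r.grab_frame(n);pickle.dump(f,open(n+'.pkl','wb'));cv2.imwrite(f'pics/{n}0.png',f['color'][:,:,::-1])
    print(n,f['fx'],f['cx'],f['cy'],f['world_from_camera'])
E
```

```text
pics
{'time': 0.0, 'qpos': array([ 9.59175643e-01,  2.59334586e-01,  1.53606123e+00, -1.64813602e-05,
        1.34801156e+00, -2.02773509e-01]), 'qvel': array([ 0.00147247, -0.00073368, -0.00019986,  0.00046983,  0.00019253,
       -0.00085404]), 'effort': array([ 1.25051480e-03, -4.46025181e+01, -2.90579849e+01, -2.82087412e-04,
        1.16438430e-02, -4.15421459e-05]), 'position': array([0.21833268, 0.50426683, 0.24448797]), 'tcp_rot': array([ 3.42509690e-04,  8.35926814e-01,  5.48840175e-01, -8.40270599e-04]), 'wrist_force': array([ 1.33589009, -0.20478554, -0.35656125]), 'wrist_torque': array([ 0.01288445, -0.04727985,  0.00901463]), 'finger_gap': 0.08574745372833661}
top 444.5508969940677 281.4155849678448 210.49061539683638 [[ 0.02156596 -0.98606771  0.16494051  0.38567567]
 [-0.99962273 -0.02407412 -0.01322228 -0.01775876]
 [ 0.01700886 -0.16459313 -0.98621488  1.03269383]
 [ 0.          0.          0.          1.        ]]
side 463.33580883352516 277.5274448084519 203.68117995641828 [[ 0.92712091 -0.25945461  0.27042581  0.22476018]
 [-0.37462941 -0.66085213  0.65032858 -0.71532592]
 [ 0.00998072 -0.70424269 -0.70988916  0.80430666]
 [ 0.          0.          0.          1.        ]]
```

View pics/top0.png

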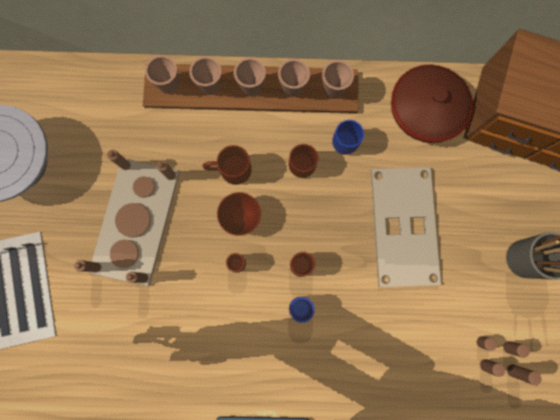

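View pics/side0.png

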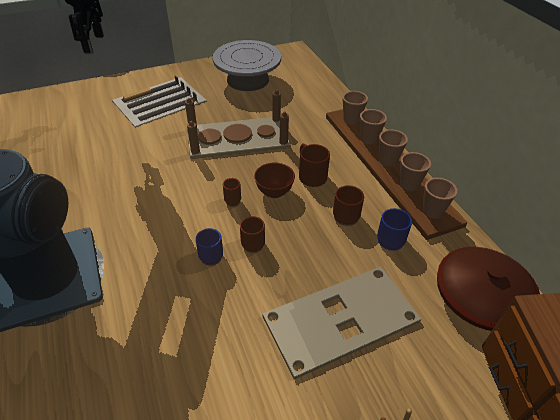

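```bash
cat > h.py <<'E'
import numpy as np,cv2,pickle
def cloud(f,T=None):
    T=f['world_from_camera'] if T is None else T
    h,w=f['depth'].shape;u,v=np.meshgrid(np.arange(w),np.arange(h));d=f['depth']
    P=np.stack([(u-f['cx'])/f['fx']*d,(v-f['cy'])/f['fy']*d,d],-1)
    return P@T[:3,:3].T+T[:3,3]
def ray(f,uv,z,T=None):
    T=f['world_from_camera'] if T is None else T
    uv=np.atleast_2d(uv).astype(float)
    D=np.c_[(uv[:,0]-f['cx'])/f['fx'],(uv[:,1]-f['cy'])/f['fy'],np.ones(len(uv))]@T[:3,:3].T
    return T[:3,3]+D*((z-T[2,3])/D[:,2])[:,None]
def circ(p):
    A=np.c_[2*p,np.ones(len(p))];s=np.linalg.lstsq(A,(p**2).sum(1),rcond=None)[0]
    return s[:2],np.sqrt(s[2]+s[:2]@s[:2])
E
python3 - <<'E'
from h import *
f=pickle.load(open('top.pkl','rb'));P=cloud(f);z=P[...,2]
hsv=cv2.cvtColor(f['color'],cv2.COLOR_RGB2HSV)
bg=z[300:310,150:160];print('table z',np.median(bg))
for n,(u,v) in dict(large=(303,161),med=(302,265),small=(236,263),mug=(234,165),bowl=(239,213),blue1=(348,137),blue2=(302,309)).items():
    Q=P[v-26:v+26,u-26:u+26].reshape(-1,3);Q=Q[Q[:,2]>.02]
    if not len(Q): print(n,'none');continue
    zt=np.percentile(Q[:,2],97);R=Q[Q[:,2]>zt-.006]
    c,rad=cv2.minEnclosingCircle(R[:,:2].astype(np.float32));c2,r2=circ(R[:,:2])
    print(n,'top',zt.round(4),'minenc',np.round(c,4),round(rad*2,4),'fit',c2.round(4),(2*r2).round(4),len(R))
# discs
for n,(u,v) in dict(d1=(144,187),d2=(132,219),d3=(124,254)).items():
    Q=P[v-20:v+20,u-20:u+20].reshape(-1,3);R=Q[(Q[:,2]>.0165)&(Q[:,2]<.026)]
    k=(np.linalg.norm(R[:,:2]-P[v,u,:2],axis=1)<.05);R=R[k]
    c,rad=cv2.minEnclosingCircle(R[:,:2].astype(np.float32));print(n,P[v,u].round(3),'minenc',np.round(c,4),round(rad*2,4),'mean',R.mean(0).round(4),'area diam',len(R))
# posts
for u,v in[(118,158),(167,171),(85,266),(135,277)]:
    Q=P[v-14:v+14,u-16:u+16].reshape(-1,3);a=Q[(Q[:,2]>.094)&(Q[:,2]<.118)];print('post',a.mean(0).round(4),len(a),Q[:,2].max().round(3))
# loose shelf
m=((z>.006)&(z<.018)).astype(np.uint8);m[:, :365]=0;m[:,445:]=0;m[:160]=0;m[295:]=0
m=cv2.morphologyEx(m,cv2.MORPH_OPEN,np.ones((3,3)))
cs,h=cv2.findContours(m,cv2.RETR_CCOMP,cv2.CHAIN_APPROX_NONE)
for c,hh in zip(cs,h[0]):
    if len(c)<10:continue
    p=ray(f,c[:,0],.012);(x,y),s,a=cv2.minAreaRect(p[:,:2].astype(np.float32));print('shelf',hh[3],round(x,4),round(y,4),np.round(s,4),round(a,2))
E
```

```text
table z -0.0006017107912857922
large top 0.0747 minenc [ 0.5428 -0.0503] 0.321 fit [ 0.5405 -0.0493] 0.2709 161
med top 0.7727 minenc [ 0.3857 -0.0178] 0.0002 fit [ 0.072  -0.0033] 0.628 7
small top 1.0327 minenc [ 0.3857 -0.0178] 0.0002 fit [ 0.072  -0.0033] 0.628 12
mug top 0.0824 minenc [0.5381 0.0347] 0.3227 fit [0.5368 0.0372] 0.2635 202
bowl top 0.0567 minenc [0.485  0.0349] 0.225 fit [0.5169 0.0507] 0.1169 273
blue1 top 0.0743 minenc [ 0.5715 -0.1069] 0.4125 fit [ 0.5647 -0.1065] 0.3667 157
blue2 top 1.0327 minenc [ 0.3857 -0.0178] 0.0002 fit [ 0.072  -0.0033] 0.628 8
d1 [0.603 0.289 0.018] minenc [0.5981 0.2986] 0.0841 mean [0.6001 0.292  0.0195] area diam 371
d2 [0.527 0.31  0.02 ] minenc [0.5266 0.3099] 0.0805 mean [0.5257 0.3101 0.0197] area diam 889
d3 [0.447 0.322 0.02 ] minenc [0.4561 0.3197] 0.0808 mean [0.4509 0.3232 0.0196] area diam 635
post [0.6546 0.3371 0.101 ] 98 1.033
post [0.6338 0.2291 0.1011] 98 1.033
post [0.4168 0.384  0.1012] 112 1.033
post [0.3951 0.2763 0.1017] 110 1.033
shelf -1 0.6555 -0.2501 [0.0119 0.0127] 89.31
shelf -1 0.5284 -0.3197 [0.2758 0.1412] 3.01
shelf 1 0.5299 -0.3485 [0.0423 0.038 ] 1.35
shelf 1 0.5295 -0.2905 [0.0497 0.0374] 3.11
```

Run:
```python
from h import *
f=pickle.load(open('top.pkl','rb'));P=cloud(f);z=P[...,2].copy();z[f['depth']<.1]=-1;z[z>.3]=-1
P0=P.copy()
for n,(u,v,h,R0) in dict(large=(303,161,.072,.033),med=(302,265,.067,.027),small=(236,263,.062,.021),mug=(234,165,.08,.037),bowl=(239,213,.055,.05),blue1=(348,137,.072,.033),blue2=(302,309,.067,.027)).items():
    c0=ray(f,(u,v),h)[0,:2]
    m=(z>h-.006)&(z<h+.008)&(np.linalg.norm(P[...,:2]-c0,axis=-1)<R0+.03)
    R=P[m][:,:2]
    for _ in range(4):
        c,rr=circ(R);k=abs(np.linalg.norm(R-c,axis=1)-rr)<.008;R=R[k]
    (x,y),s=cv2.minEnclosingCircle(R.astype(np.float32))
    print(n,'fit',c.round(4),'midwall dia',(2*rr).round(4),len(R),'enc',round(x,4),round(y,4),round(2*s,4),'zmax',np.percentile(z[m],95).round(4))
hsv=cv2.cvtColor(f['color'],cv2.COLOR_RGB2HSV)
for u,v in[(144,187),(132,219),(124,254),(140,260),(160,220)]: print(hsv[v,u])
m=((z>.0165)&(z<.026)&(hsv[...,1]>75)).astype(np.uint8);m[:,:90]=0;m[:,180:]=0
cs,_=cv2.findContours(m,cv2.RETR_EXTERNAL,cv2.CHAIN_APPROX_NONE)
for c in cs:
    if cv2.contourArea(c)<150:continue
    p=ray(f,c[:,0],.02)[:,:2];(x,y),s=cv2.minEnclosingCircle(p.astype(np.float32));a,b=circ(p);print('disc',round(x,4),round(y,4),round(2*s,4),a.round(4),(2*b).round(4))
# crop for check
A=cv2.resize(f['color'][120:330,200:370],None,fx=3,fy=2.8,interpolation=cv2.INTER_CUBIC);cv2.imwrite('pics/crop.png',A[:,:,::-1])
```

```text
large fit [ 0.6681 -0.0771] midwall dia 0.0613 173 enc 0.6681 -0.0769 0.0662 zmax 0.0742
med fit [ 0.4319 -0.0788] midwall dia 0.0494 143 enc 0.4322 -0.0791 0.054 zmax 0.0693
small fit [0.4324 0.0675] midwall dia 0.0377 104 enc 0.4325 0.0676 0.0414 zmax 0.0639
mug fit [0.654  0.0792] midwall dia 0.0695 208 enc 0.6544 0.0792 0.0744 zmax 0.0823
bowl fit [0.5403 0.0642] midwall dia 0.0939 303 enc 0.5407 0.0646 0.0997 zmax 0.057
blue1 fit [ 0.7276 -0.1803] midwall dia 0.0615 178 enc 0.7283 -0.1812 0.0671 zmax 0.0741
blue2 fit [ 0.3351 -0.0782] midwall dia 0.0496 144 enc 0.3349 -0.0784 0.0538 zmax 0.0696
[ 12 114 134]
[ 14 119 135]
[ 12 116 147]
[ 19  61 158]
[ 19  59 176]
disc 0.4489 0.3236 0.0642 [0.4489 0.3236] 0.0615
disc 0.5261 0.3101 0.0802 [0.5259 0.31  ] 0.077
disc 0.6042 0.2903 0.0504 [0.6041 0.2907] 0.0473
disc 0.8397 0.2637 0.1123 [0.837  0.2631] 0.0778
```

View pics/crop.png

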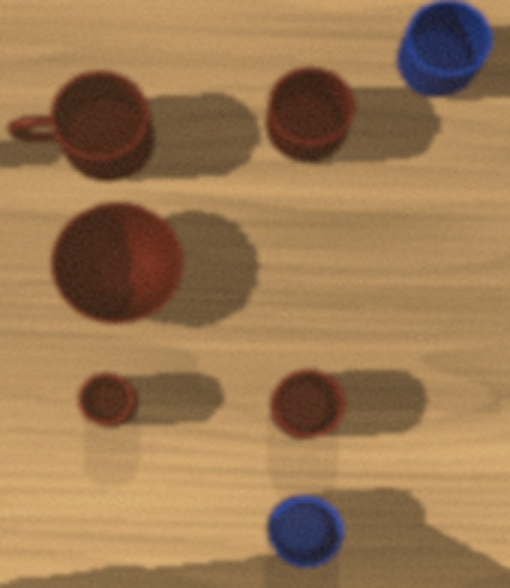

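```bash
cat >> h.py <<'E'
from scipy.spatial.transform import Rotation as Ro
def tcp(s):
    T=np.eye(4);q=s['tcp_rot'];T[:3,:3]=Ro.from_quat([q[1],q[2],q[3],q[0]]).as_matrix();T[:3,3]=s['position'];return T
def go(s,p,yaw):
    """total tool-frame shift (25 mm units) in the CURRENT axes and turn (5 deg units) to down-pointing yaw (deg)"""
    T=tcp(s);a=np.radians(yaw);G=np.array([[np.cos(a),np.sin(a),0],[np.sin(a),-np.cos(a),0],[0,0,-1]])
    d=np.array(p)-T[:3,3]
    print('cur',(T[:3,:3].T@d/.025).round(2),'turned',(G.T@d/.025).round(2),'turn',(np.degrees(Ro.from_matrix(T[:3,:3].T@G).as_rotvec())/5).round(2))
E
python3 - <<'E'
from h import *
from rig import r
s=r.sense();f=r.grab_frame('wrist');print(f['mount'].round(4),f['fx'],f['cx'],f['cy'])
go(s,(.50,.31,.32),78.8)
E
```

```text
[[ 1.000e+00 -3.000e-04  5.000e-04 -5.000e-04]
 [ 2.000e-04  9.596e-01  2.814e-01 -7.020e-02]
 [-6.000e-04 -2.814e-01  9.596e-01 -1.298e-01]
 [ 0.000e+00  0.000e+00  0.000e+00  1.000e+00]] 303.39725605467163 281.9882250276462 206.837109237873
cur [-2.66 13.43 -3.02] turned [-5.44 12.56 -3.02] turn [-0.01  0.02 -2.44]
```

send_rows([
  {"az": -0.82,"tz": -1,"hand": 1},
  {"az": -0.82,"tz": -1,"hand": 1},
  {"az": -0.8,"tz": -1,"hand": 1},
  {"tx": -0.45,"ty": 0.95,"hand": 1},
  {"tx": -0.45,"ty": 0.95,"hand": 1},
  {"tx": -0.45,"ty": 0.95,"hand": 1},
  {"tx": -0.45,"ty": 0.95,"hand": 1},
  {"tx": -0.45,"ty": 0.95,"hand": 1},
  {"tx": -0.45,"ty": 0.95,"hand": 1},
  {"tx": -0.45,"ty": 0.95,"hand": 1},
])

```text
validation failed for argument at $.pl...
```

send_rows([
  {"tx": -0.45,"ty": 0.95,"hand": 1},
  {"tx": -0.45,"ty": 0.95,"hand": 1},
  {"tx": -0.45,"ty": 0.95,"hand": 1},
  {"tx": -0.45,"ty": 0.95,"hand": 1},
  {"tx": -0.45,"ty": 0.95,"hand": 1},
  {"hand": 1},
  {"hand": 1},
])

```text
validation failed for argument at $.pl...
```

Run:
```python
from h import *
from rig import r
s=r.sense();f=r.grab_frame('wrist');T=tcp(s)@f['mount'];pickle.dump((s,f),open('w1.pkl','wb'))
print(s['position'],s['qvel'].round(3));cv2.imwrite('pics/w1.png',f['color'][:,:,::-1])
P=cloud(f,T);z=P[...,2].copy();z[f['depth']<.05]=-1
hsv=cv2.cvtColor(f['color'],cv2.COLOR_RGB2HSV)
m=((z>.0155)&(z<.026)&(hsv[...,1]>75)).astype(np.uint8);m=cv2.morphologyEx(m,cv2.MORPH_OPEN,np.ones((3,3)))
for c in cv2.findContours(m,cv2.RETR_EXTERNAL,cv2.CHAIN_APPROX_NONE)[0]:
    if cv2.contourArea(c)<400:continue
    p=ray(f,c[:,0],.02,T)[:,:2];(x,y),q=cv2.minEnclosingCircle(p.astype(np.float32));a,b=circ(p);print('disc',c[:,0].mean(0).round(0),round(x,4),round(y,4),round(2*q,4),a.round(4),(2*b).round(4))
m=((z>.094)&(z<.116)).astype(np.uint8)
for c in cv2.findContours(m,cv2.RETR_EXTERNAL,cv2.CHAIN_APPROX_NONE)[0]:
    if cv2.contourArea(c)<40:continue
    k=np.zeros_like(m);cv2.drawContours(k,[c],-1,1,-1);Q=P[(k>0)&(m>0)];A=Q[Q[:,2]<.104]; x=cv2.minEnclosingCircle(A[:,:2].astype(np.float32));print('post',x,Q.mean(0).round(4),len(Q))
```

```text
[0.21839361 0.50435587 0.24465626] [-0.002 -0.004 -0.003 -0.001  0.001 -0.   ]
```

send_rows([
  {"tx": 0,"ty": 0,"tz": -1,"ax": 0,"ay": 0,"az": -0.82,"hand": 1},
  {"tx": 0,"ty": 0,"tz": -1,"ax": 0,"ay": 0,"az": -0.82,"hand": 1},
  {"tx": 0,"ty": 0,"tz": -1,"ax": 0,"ay": 0,"az": -0.8,"hand": 1},
  {"tx": -0.45,"ty": 0.95,"tz": 0,"ax": 0,"ay": 0,"az": 0,"hand": 1},
  {"tx": -0.45,"ty": 0.95,"tz": 0,"ax": 0,"ay": 0,"az": 0,"hand": 1},
  {"tx": -0.45,"ty": 0.95,"tz": 0,"ax": 0,"ay": 0,"az": 0,"hand": 1},
  {"tx": -0.45,"ty": 0.95,"tz": 0,"ax": 0,"ay": 0,"az": 0,"hand": 1},
  {"tx": -0.45,"ty": 0.95,"tz": 0,"ax": 0,"ay": 0,"az": 0,"hand": 1},
  {"tx": -0.45,"ty": 0.95,"tz": 0,"ax": 0,"ay": 0,"az": 0,"hand": 1},
  {"tx": -0.45,"ty": 0.95,"tz": 0,"ax": 0,"ay": 0,"az": 0,"hand": 1},
])

```text
time: 1.03
position: [0.3676, 0.3947, 0.3209]
tcp_rot: [-0.0, 0.766, 0.643, -0.003]
wrist_force: [0.4, 1.0, -0.7]
finger_gap: 0.0852
```

send_rows([
  {"tx": -0.45,"ty": 0.95,"tz": 0,"ax": 0,"ay": 0,"az": 0,"hand": 1},
  {"tx": -0.45,"ty": 0.95,"tz": 0,"ax": 0,"ay": 0,"az": 0,"hand": 1},
  {"tx": -0.45,"ty": 0.95,"tz": 0,"ax": 0,"ay": 0,"az": 0,"hand": 1},
  {"tx": -0.45,"ty": 0.95,"tz": 0,"ax": 0,"ay": 0,"az": 0,"hand": 1},
  {"tx": -0.45,"ty": 0.95,"tz": 0,"ax": 0,"ay": 0,"az": 0,"hand": 1},
  {"tx": 0,"ty": 0,"tz": 0,"ax": 0,"ay": 0,"az": 0,"hand": 1},
  {"tx": 0,"ty": 0,"tz": 0,"ax": 0,"ay": 0,"az": 0,"hand": 1},
])

```text
time: 1.62
position: [0.4833, 0.31, 0.3184]
tcp_rot: [0.0, 0.768, 0.641, -0.005]
wrist_force: [0.2, 0.8, -0.3]
finger_gap: 0.0856
```

```bash
cat > disc.py <<'E'
from h import *
from rig import r
s=r.sense();f=r.grab_frame('wrist');T=tcp(s)@f['mount'];pickle.dump((s,f),open('w1.pkl','wb'))
print(s['position'],s['qvel'].round(3));cv2.imwrite('pics/w1.png',f['color'][:,:,::-1])
P=cloud(f,T);z=P[...,2].copy();z[f['depth']<.05]=-1
hsv=cv2.cvtColor(f['color'],cv2.COLOR_RGB2HSV)
m=((z>.0155)&(z<.026)&(hsv[...,1]>75)).astype(np.uint8);m=cv2.morphologyEx(m,cv2.MORPH_OPEN,np.ones((3,3)))
for c in cv2.findContours(m,cv2.RETR_EXTERNAL,cv2.CHAIN_APPROX_NONE)[0]:
    if cv2.contourArea(c)<400:continue
    p=ray(f,c[:,0],.02,T)[:,:2];(x,y),q=cv2.minEnclosingCircle(p.astype(np.float32));a,b=circ(p);print('disc',c[:,0].mean(0).round(0),round(x,4),round(y,4),round(2*q,4),a.round(4),(2*b).round(4))
m=((z>.094)&(z<.116)).astype(np.uint8)
for c in cv2.findContours(m,cv2.RETR_EXTERNAL,cv2.CHAIN_APPROX_NONE)[0]:
    if cv2.contourArea(c)<40:continue
    k=np.zeros_like(m);cv2.drawContours(k,[c],-1,1,-1);Q=P[(k>0)&(m>0)];A=Q[Q[:,2]<.104]
    if len(A)>5: print('post',np.round(cv2.minEnclosingCircle(A[:,:2].astype(np.float32))[0],4),Q.mean(0).round(4),len(Q),'pin',Q[Q[:,2]>Q[:,2].max()-.004].mean(0).round(4))
E
python3 disc.py
```

```text
[0.48326233 0.30999496 0.31842074] [-0.042  0.023 -0.013 -0.026 -0.013 -0.016]
disc [100. 400.] 0.8391 -0.0909 0.1075 [ 0.8388 -0.092 ] 0.0808
disc [286. 251.] 0.6063 0.291 0.0506 [0.6065 0.2913] 0.0484
disc [124. 243.] 0.5444 0.0597 0.0741 [0.544  0.0604] 0.0641
disc [290. 200.] 0.5285 0.3108 0.0796 [0.5284 0.3105] 0.0774
disc [291. 146.] 0.452 0.3245 0.063 [0.4517 0.3243] 0.0611
post [0.6572 0.3383] [0.6545 0.3381 0.1023] 267 pin [0.6566 0.3381 0.11  ]
post [0.6363 0.23  ] [0.6336 0.2317 0.1023] 266 pin [0.6354 0.2308 0.1104]
post [0.4188 0.3854] [0.4186 0.3847 0.1029] 390 pin [0.4188 0.3851 0.1105]
post [0.3976 0.2782] [0.3976 0.2786 0.1028] 388 pin [0.3973 0.278  0.1109]
```

View pics/w1.png

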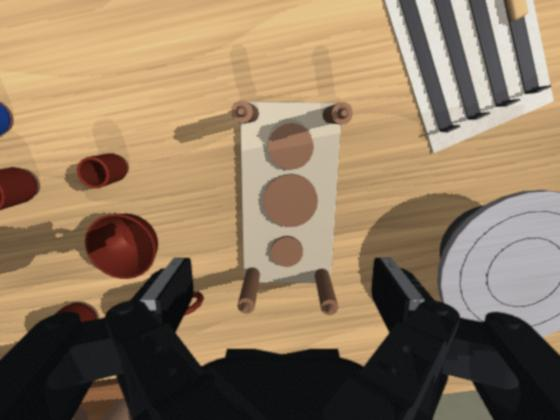

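send_rows([
  {"tx": -1,"ty": 0,"tz": 0,"ax": 0,"ay": 0,"az": 0,"hand": 1},
  {"tx": -1,"ty": 0,"tz": 0,"ax": 0,"ay": 0,"az": 0,"hand": 1},
  {"tx": -1,"ty": 0,"tz": 0.5,"ax": 0,"ay": 0,"az": 0,"hand": 1},
  {"tx": -1,"ty": 0,"tz": 0.5,"ax": 0,"ay": 0,"az": 0,"hand": 1},
  {"tx": -1,"ty": 0,"tz": 0.5,"ax": 0,"ay": 0,"az": 0,"hand": 1},
  {"tx": -1,"ty": 0,"tz": 0.8,"ax": 0,"ay": 0,"az": 0,"hand": 1},
  {"tx": -1,"ty": 0,"tz": 0.8,"ax": 0,"ay": 0,"az": 0,"hand": 1},
  {"tx": -1,"ty": 0,"tz": 0.8,"ax": 0,"ay": 0,"az": 0,"hand": 1},
  {"tx": -1,"ty": 0,"tz": 0.5,"ax": 0,"ay": 0,"az": 0,"hand": 1},
  {"tx": -0.6,"ty": 0,"tz": 0.3,"ax": 0,"ay": 0,"az": 0,"hand": 1},
])

```text
time: 2.5
position: [0.4331, 0.077, 0.1998]
tcp_rot: [0.001, 0.761, 0.649, -0.0]
wrist_force: [0.4, -0.7, -0.9]
finger_gap: 0.0854
```

send_rows([
  {"tx": 0,"ty": 0,"tz": 0,"ax": 0,"ay": 0,"az": 0,"hand": 1},
  {"tx": 0,"ty": 0,"tz": 0,"ax": 0,"ay": 0,"az": 0,"hand": 1},
  {"tx": 0,"ty": 0,"tz": 0,"ax": 0,"ay": 0,"az": 0,"hand": 1},
])

```text
time: 2.75
position: [0.43, 0.0771, 0.1985]
tcp_rot: [-0.001, 0.762, 0.648, -0.002]
wrist_force: [-0.2, 0.2, 0.3]
finger_gap: 0.0853
```

```bash
cat > beak.py <<'E'
# usage: beak.py x y height outer_radius graspTCPz name -> rim centre seen from the wrist, and moves
import sys
from h import *
from rig import r
x,y,h,R0,gz=map(float,sys.argv[1:6]);c0=np.array([x,y])
s=r.sense();f=r.grab_frame('wrist');T=tcp(s)@f['mount']
cv2.imwrite(f'pics/{sys.argv[6]}.png',f['color'][:,:,::-1])
P=cloud(f,T);z=P[...,2].copy();z[f['depth']<.05]=-1
red=(f['color'][...,0]>1.3*f['color'][...,2])
m=red&(z>h-.005)&(z<h+.006)&(np.linalg.norm(P[...,:2]-c0,axis=-1)<R0+.02)
R=P[m][:,:2]
for _ in range(4):
    c,rr=circ(R);R=R[abs(np.linalg.norm(R-c,axis=1)-rr)<.006]
(a,b),q=cv2.minEnclosingCircle(R.astype(np.float32))
v=np.argwhere(m).mean(0)
print('pos',s['position'].round(4),'qvel',abs(s['qvel']).max().round(3),'F',s['wrist_force'].round(1),'fit',c.round(4),(2*rr).round(4),'enc',round(a,4),round(b,4),round(2*q,4),len(R),'pix',v[::-1].round(),'z',np.median(z[m]).round(4))
go(s,(a,b,gz),78.8)
E
python3 beak.py .434 .068 .062 .021 .04 w2
```

```text
pos [0.43   0.0771 0.1985] qvel 0.017 F [-0.2  0.2  0.3] fit [0.4337 0.0678] 0.0374 enc 0.4342 0.0677 0.042 652 pix [273. 205.] z 0.0628
cur [-0.34  0.25  6.34] turned [-0.34  0.24  6.34] turn [-0.04  0.01  0.39]
```

send_rows([
  {"tx": -0.17,"ty": 0.12,"tz": 0.6,"ax": 0,"ay": 0,"az": 0.2,"hand": 1},
  {"tx": -0.17,"ty": 0.12,"tz": 0.8,"ax": 0,"ay": 0,"az": 0.19,"hand": 1},
  {"tx": 0,"ty": 0,"tz": 0.9,"ax": 0,"ay": 0,"az": 0,"hand": 1},
  {"tx": 0,"ty": 0,"tz": 0.9,"ax": 0,"ay": 0,"az": 0,"hand": 1},
  {"tx": 0,"ty": 0,"tz": 0.9,"ax": 0,"ay": 0,"az": 0,"hand": 1},
  {"tx": 0,"ty": 0,"tz": 0.9,"ax": 0,"ay": 0,"az": 0,"hand": 1},
  {"tx": 0,"ty": 0,"tz": 0.8,"ax": 0,"ay": 0,"az": 0,"hand": 1},
  {"tx": 0,"ty": 0,"tz": 0.5,"ax": 0,"ay": 0,"az": 0,"hand": 1},
  {"tx": 0,"ty": 0,"tz": 0,"ax": 0,"ay": 0,"az": 0,"hand": 1},
  {"tx": 0,"ty": 0,"tz": 0,"ax": 0,"ay": 0,"az": 0,"hand": 1},
])

```text
time: 3.63
position: [0.4469, 0.0791, 0.0438]
tcp_rot: [0.007, 0.768, 0.641, 0.008]
wrist_force: [0.3, 0.1, 1.0]
finger_gap: 0.0854
```

```bash
python3 beak.py .434 .068 .062 .021 .04 w3
```

```text
pos [0.4469 0.0791 0.0438] qvel 0.023 F [0.3 0.1 1. ] fit [0.4335 0.0682] 0.0372 enc 0.4343 0.0678 0.0425 3569 pix [251. 270.] z 0.0627
cur [-0.53 -0.42  0.14] turned [-0.54 -0.41  0.15] turn [ 0.24 -0.05  0.18]
```

send_rows([
  {"tx": -0.27,"ty": -0.2,"tz": 0.05,"ax": 0.12,"ay": 0,"az": 0.1,"hand": 1},
  {"tx": -0.27,"ty": -0.2,"tz": 0.05,"ax": 0.12,"ay": -0.05,"az": 0.08,"hand": 1},
  {"tx": 0,"ty": 0,"tz": 0,"ax": 0,"ay": 0,"az": 0,"hand": 1},
  {"tx": 0,"ty": 0,"tz": 0,"ax": 0,"ay": 0,"az": 0,"hand": 1},
])

```text
time: 4.02
position: [0.4363, 0.0672, 0.0447]
tcp_rot: [0.002, 0.773, 0.635, 0.002]
wrist_force: [0.6, 0.3, -0.3]
finger_gap: 0.0858
```

```bash
python3 -c "
from h import *
from rig import r
s=r.sense();print(s['position']);go(s,(.434,.068,.040),78.8)"
```

```text
[0.43634383 0.06720861 0.04467486]
cur [ 0.01 -0.1   0.19] turned [ 0.01 -0.1   0.19] turn [ 0.06 -0.01  0.  ]
```

send_rows([
  {"tx": 0,"ty": -0.1,"tz": 0.19,"ax": 0.06,"ay": 0,"az": 0,"hand": 1},
  {"tx": 0,"ty": 0,"tz": 0,"ax": 0,"ay": 0,"az": 0,"hand": 1},
  {"tx": 0,"ty": 0,"tz": 0,"ax": 0,"ay": 0,"az": 0,"hand": -1},
  {"tx": 0,"ty": 0,"tz": 0,"ax": 0,"ay": 0,"az": 0,"hand": -1},
  {"tx": 0,"ty": 0,"tz": 0,"ax": 0,"ay": 0,"az": 0,"hand": -1},
  {"tx": 0,"ty": 0,"tz": 0,"ax": 0,"ay": 0,"az": 0,"hand": -1},
  {"tx": 0,"ty": 0,"tz": 0,"ax": 0,"ay": 0,"az": 0,"hand": -1},
  {"tx": 0,"ty": 0,"tz": 0,"ax": 0,"ay": 0,"az": 0,"hand": -1},
  {"tx": 0,"ty": 0,"tz": 0,"ax": 0,"ay": 0,"az": 0,"hand": -1},
  {"tx": 0,"ty": 0,"tz": 0,"ax": 0,"ay": 0,"az": 0,"hand": -1},
])

```text
time: 4.85
position: [0.4347, 0.0671, 0.0411]
tcp_rot: [0.001, 0.773, 0.634, 0.001]
wrist_force: [-0.4, -0.7, 1.3]
finger_gap: 0.0409
```

```bash
python3 beak.py .434 .068 .062 .021 .04 w4; python3 -c "
from h import *
from rig import r
s=r.sense();print(s['time'],s['finger_gap'],s['position']);go(s,(.6063,.2911,.16),78.8)"
```

```text
pos [0.4347 0.0671 0.0411] qvel 0.003 F [-0.4 -0.7  1.3] fit [0.4332 0.0665] 0.0375 enc 0.436 0.0659 0.0466 3819 pix [282. 294.] z 0.0627
cur [-0.04  0.06  0.04] turned [-0.04  0.06  0.04] turn [ 0.03 -0.01 -0.01]
4.9 0.04066135511918442 [0.43465392 0.06710129 0.04105832]
cur [10.13  5.   -4.74] turned [10.12  4.99 -4.76] turn [ 0.03 -0.01 -0.01]
```

send_rows([
  {"tx": 0,"ty": 0,"tz": -0.4,"ax": 0,"ay": 0,"az": 0,"hand": -1},
  {"tx": 0,"ty": 0,"tz": -0.8,"ax": 0,"ay": 0,"az": 0,"hand": -1},
  {"tx": 0,"ty": 0,"tz": -1,"ax": 0,"ay": 0,"az": 0,"hand": -1},
  {"tx": 0,"ty": 0,"tz": -1,"ax": 0,"ay": 0,"az": 0,"hand": -1},
  {"tx": 0,"ty": 0,"tz": -1,"ax": 0,"ay": 0,"az": 0,"hand": -1},
  {"tx": 0.5,"ty": 0.25,"tz": -1,"ax": 0,"ay": 0,"az": 0,"hand": -1},
  {"tx": 0.9,"ty": 0.45,"tz": -0.6,"ax": 0,"ay": 0,"az": 0,"hand": -1},
  {"tx": 0.9,"ty": 0.45,"tz": 0,"ax": 0,"ay": 0,"az": 0,"hand": -1},
  {"tx": 0.9,"ty": 0.45,"tz": 0,"ax": 0,"ay": 0,"az": 0,"hand": -1},
  {"tx": 0.9,"ty": 0.45,"tz": 0,"ax": 0,"ay": 0,"az": 0,"hand": -1},
])

```text
time: 5.73
position: [0.5025, 0.1586, 0.1913]
tcp_rot: [-0.002, 0.775, 0.632, -0.001]
wrist_force: [-0.2, -0.1, -1.7]
finger_gap: 0.0412
```

send_rows([
  {"tx": 0.9,"ty": 0.45,"tz": 0,"ax": 0,"ay": 0,"az": 0,"hand": -1},
  {"tx": 0.9,"ty": 0.45,"tz": 0,"ax": 0,"ay": 0,"az": 0,"hand": -1},
  {"tx": 0.9,"ty": 0.45,"tz": 0,"ax": 0,"ay": 0,"az": 0,"hand": -1},
  {"tx": 0.9,"ty": 0.45,"tz": 0,"ax": 0,"ay": 0,"az": 0,"hand": -1},
  {"tx": 0.9,"ty": 0.45,"tz": 0,"ax": 0,"ay": 0,"az": 0,"hand": -1},
  {"tx": 0.5,"ty": 0.25,"tz": 0,"ax": 0,"ay": 0,"az": 0,"hand": -1},
  {"tx": 0,"ty": 0,"tz": 0,"ax": 0,"ay": 0,"az": 0,"hand": -1},
  {"tx": 0,"ty": 0,"tz": 0,"ax": 0,"ay": 0,"az": 0,"hand": -1},
])

```text
time: 6.4
position: [0.5931, 0.2792, 0.1864]
tcp_rot: [-0.004, 0.774, 0.634, -0.002]
wrist_force: [0.3, -0.7, -0.8]
finger_gap: 0.0411
```

```bash
cat > g.py <<'E'
import sys
from h import *
from rig import r
s=r.sense();print(s['time'],'gap',s['finger_gap'].round(4),s['position'].round(4),'qd',abs(s['qvel']).max().round(3),'F',s['wrist_force'].round(1))
go(s,list(map(float,sys.argv[1:4])),float(sys.argv[4]) if len(sys.argv)>4 else 78.8)
E
python3 g.py .6073 .2909 .0615
```

```text
Traceback (most recent call last):
  File "g.py", line 4, in <module>
    s=r.sense();print(s['time'],'gap',s['finger_gap'].round(4),s['position'].round(4),'qd',abs(s['qvel']).max().round(3),'F',s['wrist_force'].round(1))
                                      ^^^^^^^^^^^^^^^^^^^^^
AttributeError: 'float' object has no attribute 'round'
```

```bash
sed -i "s/s\['finger_gap'\].round(4)/round(s['finger_gap'],4)/" g.py; python3 g.py .6073 .2909 .0615
```

```text
6.4 gap 0.0411 [0.5931 0.2792 0.1864] qd 0.026 F [ 0.3 -0.7 -0.8]
cur [0.56 0.51 4.99] turned [0.57 0.47 5.  ] turn [-0.1  -0.02 -0.04]
```

send_rows([
  {"tx": 0.28,"ty": 0.24,"tz": 0,"ax": 0,"ay": 0,"az": 0,"hand": -1},
  {"tx": 0.29,"ty": 0.23,"tz": 0,"ax": 0,"ay": 0,"az": 0,"hand": -1},
  {"tx": 0,"ty": 0,"tz": 0.5,"ax": 0,"ay": 0,"az": 0,"hand": -1},
  {"tx": 0,"ty": 0,"tz": 0.7,"ax": 0,"ay": 0,"az": 0,"hand": -1},
  {"tx": 0,"ty": 0,"tz": 0.7,"ax": 0,"ay": 0,"az": 0,"hand": -1},
  {"tx": 0,"ty": 0,"tz": 0.6,"ax": 0,"ay": 0,"az": 0,"hand": -1},
  {"tx": 0,"ty": 0,"tz": 0.4,"ax": 0,"ay": 0,"az": 0,"hand": -1},
  {"tx": 0,"ty": 0,"tz": 0.2,"ax": 0,"ay": 0,"az": 0,"hand": -1},
  {"tx": 0,"ty": 0,"tz": 0,"ax": 0,"ay": 0,"az": 0,"hand": -1},
  {"tx": 0,"ty": 0,"tz": 0,"ax": 0,"ay": 0,"az": 0,"hand": -1},
])

```text
time: 7.23
position: [0.6053, 0.2865, 0.106]
tcp_rot: [-0.004, 0.775, 0.632, -0.004]
wrist_force: [-0.3, 0.9, -0.8]
finger_gap: 0.0411
```

```bash
python3 g.py .6073 .2909 .0615
```

```text
7.2333 gap 0.0411 [0.6053 0.2865 0.106 ] qd 0.006 F [-0.3  0.9 -0.8]
cur [0.19 0.06 1.78] turned [0.19 0.05 1.78] turn [-0.12  0.01 -0.08]
```

send_rows([
  {"tx": 0.1,"ty": 0.03,"tz": 0.1,"ax": -0.06,"ay": 0,"az": -0.04,"hand": -1},
  {"tx": 0.09,"ty": 0.03,"tz": 0.3,"ax": -0.06,"ay": 0,"az": -0.04,"hand": -1},
  {"tx": 0,"ty": 0,"tz": 0.4,"ax": 0,"ay": 0,"az": 0,"hand": -1},
  {"tx": 0,"ty": 0,"tz": 0.3,"ax": 0,"ay": 0,"az": 0,"hand": -1},
  {"tx": 0,"ty": 0,"tz": 0.2,"ax": 0,"ay": 0,"az": 0,"hand": -1},
  {"tx": 0,"ty": 0,"tz": 0.1,"ax": 0,"ay": 0,"az": 0,"hand": -1},
  {"tx": 0,"ty": 0,"tz": 0,"ax": 0,"ay": 0,"az": 0,"hand": -1},
  {"tx": 0,"ty": 0,"tz": 0,"ax": 0,"ay": 0,"az": 0,"hand": -1},
])

```text
time: 7.9
position: [0.6095, 0.2919, 0.0702]
tcp_rot: [0.002, 0.772, 0.635, 0.002]
wrist_force: [0.4, -0.7, -1.9]
finger_gap: 0.0408
```

```bash
python3 g.py .6073 .2909 .0615; python3 -c "
from rig import r
import cv2
for n in('side','wrist'):
    f=r.grab_frame(n)['color'];f=f[60:180,160:320] if n=='side' else f[100:420,180:400]
    cv2.imwrite(f'pics/s1{n}.png',cv2.resize(f,None,fx=3 if n=='side' else 1.5,fy=3 if n=='side' else 1.5)[:,:,::-1])
"
```

```text
7.9 gap 0.0408 [0.6095 0.2919 0.0702] qd 0.009 F [ 0.4 -0.7 -1.9]
cur [-0.06 -0.08  0.35] turned [-0.06 -0.08  0.35] turn [ 0.06 -0.01  0.01]
```

View pics/s1side.png

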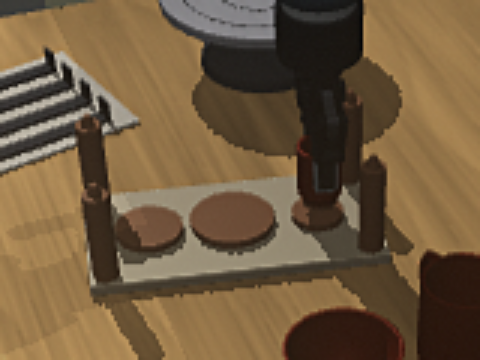

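send_rows([
  {"tx": -0.06,"ty": -0.08,"tz": 0.1,"ax": 0.06,"ay": 0,"az": 0,"hand": -1},
  {"tx": 0,"ty": 0,"tz": 0.1,"ax": 0,"ay": 0,"az": 0,"hand": -1},
  {"tx": 0,"ty": 0,"tz": 0.08,"ax": 0,"ay": 0,"az": 0,"hand": -1},
  {"tx": 0,"ty": 0,"tz": 0,"ax": 0,"ay": 0,"az": 0,"hand": -1},
  {"tx": 0,"ty": 0,"tz": 0,"ax": 0,"ay": 0,"az": 0,"hand": -1},
])

```text
time: 8.42
position: [0.608, 0.2908, 0.0642]
tcp_rot: [-0.0, 0.772, 0.635, 0.001]
wrist_force: [-0.7, 0.2, -1.5]
finger_gap: 0.041
```

```bash
python3 g.py .6073 .2909 .0615
```

```text
8.4167 gap 0.041 [0.608  0.2908 0.0642] qd 0.004 F [-0.7  0.2 -1.5]
cur [-0.   -0.03  0.11] turned [-0.   -0.03  0.11] turn [ 0.02 -0.03  0.01]
```

send_rows([
  {"tx": 0,"ty": -0.03,"tz": 0.07,"ax": 0,"ay": 0,"az": 0,"hand": -1},
  {"tx": 0,"ty": 0,"tz": 0.05,"ax": 0,"ay": 0,"az": 0,"hand": -1},
  {"tx": 0,"ty": 0,"tz": 0,"ax": 0,"ay": 0,"az": 0,"hand": -1},
])

```text
time: 8.67
position: [0.6075, 0.291, 0.0612]
tcp_rot: [0.0, 0.772, 0.635, 0.002]
wrist_force: [0.2, 0.8, 0.0]
finger_gap: 0.0407
```

```bash
python3 g.py .6073 .2909 .0615
```

```text
8.6667 gap 0.0407 [0.6075 0.291  0.0612] qd 0.003 F [0.2 0.8 0. ]
cur [-0.01 -0.01 -0.01] turned [-0.01 -0.01 -0.01] turn [ 0.03 -0.03  0.01]
```

send_rows([
  {"tx": 0,"ty": 0,"tz": 0.03,"ax": 0,"ay": 0,"az": 0,"hand": -1},
  {"tx": 0,"ty": 0,"tz": 0,"ax": 0,"ay": 0,"az": 0,"hand": 0.2},
  {"tx": 0,"ty": 0,"tz": 0,"ax": 0,"ay": 0,"az": 0,"hand": 0.5},
  {"tx": 0,"ty": 0,"tz": 0,"ax": 0,"ay": 0,"az": 0,"hand": 1},
  {"tx": 0,"ty": 0,"tz": 0,"ax": 0,"ay": 0,"az": 0,"hand": 1},
  {"tx": 0,"ty": 0,"tz": 0,"ax": 0,"ay": 0,"az": 0,"hand": 1},
  {"tx": 0,"ty": 0,"tz": 0,"ax": 0,"ay": 0,"az": 0,"hand": 1},
  {"tx": 0,"ty": 0,"tz": -0.3,"ax": 0,"ay": 0,"az": 0,"hand": 1},
  {"tx": 0,"ty": 0,"tz": -0.6,"ax": 0,"ay": 0,"az": 0,"hand": 1},
  {"tx": 0,"ty": 0,"tz": -1,"ax": 0,"ay": 0,"az": 0,"hand": 1},
])

```text
time: 9.5
position: [0.6042, 0.29, 0.1047]
tcp_rot: [-0.002, 0.772, 0.635, -0.003]
wrist_force: [-0.2, 1.4, -0.4]
finger_gap: 0.0853
```

send_rows([
  {"tx": 0,"ty": 0,"tz": -1,"ax": 0,"ay": 0,"az": 0,"hand": 1},
  {"tx": 0,"ty": 0,"tz": -1,"ax": 0,"ay": 0,"az": 0,"hand": 1},
  {"tx": 0,"ty": 0,"tz": -1,"ax": 0,"ay": 0,"az": 0,"hand": 1},
  {"tx": 0,"ty": 0,"tz": -0.7,"ax": 0,"ay": 0,"az": 0,"hand": 1},
  {"tx": 0,"ty": 0,"tz": 0,"ax": 0,"ay": 0,"az": 0,"hand": 1},
  {"tx": 0,"ty": 0,"tz": 0,"ax": 0,"ay": 0,"az": 0,"hand": 1},
])

```text
time: 10.0
position: [0.6064, 0.2905, 0.2099]
tcp_rot: [-0.0, 0.772, 0.635, 0.001]
wrist_force: [-0.6, 0.6, 0.7]
finger_gap: 0.0853
```

```bash
python3 beak.py .607 .291 .082 .021 .2 w5; python3 g.py .4335 -.0788 .2
```

```text
pos [0.6064 0.2905 0.2099] qvel 0.031 F [-0.6  0.6  0.7] fit [0.6066 0.2908] 0.0374 enc 0.6071 0.2907 0.042 693 pix [283. 201.] z 0.0828
cur [0.01 0.02 0.4 ] turned [0.01 0.03 0.4 ] turn [ 0.02 -0.03  0.01]
10.05 gap 0.0854 [0.6066 0.2906 0.21  ] qd 0.019 F [-0.3 -0.2  1.2]
cur [-15.84  -3.94   0.35] turned [-15.84  -3.92   0.4 ] turn [ 0.03 -0.03  0.01]
```

send_rows([
  {"tx": -1,"ty": -0.25,"tz": 0,"ax": 0,"ay": 0,"az": 0,"hand": 1},
  {"tx": -1,"ty": -0.25,"tz": 0,"ax": 0,"ay": 0,"az": 0,"hand": 1},
  {"tx": -1,"ty": -0.25,"tz": 0,"ax": 0,"ay": 0,"az": 0,"hand": 1},
  {"tx": -1,"ty": -0.25,"tz": 0,"ax": 0,"ay": 0,"az": 0,"hand": 1},
  {"tx": -1,"ty": -0.25,"tz": 0,"ax": 0,"ay": 0,"az": 0,"hand": 1},
  {"tx": -1,"ty": -0.25,"tz": 0,"ax": 0,"ay": 0,"az": 0,"hand": 1},
  {"tx": -1,"ty": -0.25,"tz": 0,"ax": 0,"ay": 0,"az": 0,"hand": 1},
  {"tx": -1,"ty": -0.25,"tz": 0,"ax": 0,"ay": 0,"az": 0,"hand": 1},
  {"tx": -1,"ty": -0.25,"tz": 0,"ax": 0,"ay": 0,"az": 0,"hand": 1},
  {"tx": -1,"ty": -0.25,"tz": 0,"ax": 0,"ay": 0,"az": 0,"hand": 1},
])

```text
time: 10.88
position: [0.4849, 0.0525, 0.1928]
tcp_rot: [-0.008, 0.77, 0.638, -0.008]
wrist_force: [0.5, -0.1, -0.1]
finger_gap: 0.0855
```

send_rows([
  {"tx": -1,"ty": -0.25,"tz": 0,"ax": 0,"ay": 0,"az": 0,"hand": 1},
  {"tx": -1,"ty": -0.25,"tz": 0,"ax": 0,"ay": 0,"az": 0,"hand": 1},
  {"tx": -1,"ty": -0.25,"tz": 0,"ax": 0,"ay": 0,"az": 0,"hand": 1},
  {"tx": -1,"ty": -0.25,"tz": 0,"ax": 0,"ay": 0,"az": 0,"hand": 1},
  {"tx": -1,"ty": -0.25,"tz": 0,"ax": 0,"ay": 0,"az": 0,"hand": 1},
  {"tx": -0.7,"ty": -0.1,"tz": 0,"ax": 0,"ay": 0,"az": 0,"hand": 1},
  {"tx": 0,"ty": 0,"tz": 0,"ax": 0,"ay": 0,"az": 0,"hand": 1},
  {"tx": 0,"ty": 0,"tz": 0,"ax": 0,"ay": 0,"az": 0,"hand": 1},
])

```text
time: 11.55
position: [0.412, -0.088, 0.1829]
tcp_rot: [-0.017, 0.771, 0.636, -0.014]
wrist_force: [0.0, 0.2, -0.1]
finger_gap: 0.0855
```

```bash
python3 beak.py .434 -.079 .067 .027 .042 w6
```

```text
pos [ 0.412  -0.088   0.1829] qvel 0.032 F [ 0.   0.2 -0.1] fit [ 0.4332 -0.0791] 0.0493 enc 0.4339 -0.0791 0.0543 991 pix [298. 233.] z 0.0678
cur [0.51 1.04 5.6 ] turned [0.52 0.79 5.64] turn [-0.5  -0.    0.04]
```

send_rows([
  {"tx": 0,"ty": 0,"tz": 0,"ax": -0.25,"ay": 0,"az": 0,"hand": 1},
  {"tx": 0,"ty": 0,"tz": 0,"ax": -0.25,"ay": 0,"az": 0.04,"hand": 1},
  {"tx": 0.26,"ty": 0.4,"tz": 0.4,"ax": 0,"ay": 0,"az": 0,"hand": 1},
  {"tx": 0.26,"ty": 0.4,"tz": 0.7,"ax": 0,"ay": 0,"az": 0,"hand": 1},
  {"tx": 0,"ty": 0,"tz": 0.8,"ax": 0,"ay": 0,"az": 0,"hand": 1},
  {"tx": 0,"ty": 0,"tz": 0.8,"ax": 0,"ay": 0,"az": 0,"hand": 1},
  {"tx": 0,"ty": 0,"tz": 0.5,"ax": 0,"ay": 0,"az": 0,"hand": 1},
  {"tx": 0,"ty": 0,"tz": 0.3,"ax": 0,"ay": 0,"az": 0,"hand": 1},
  {"tx": 0,"ty": 0,"tz": 0,"ax": 0,"ay": 0,"az": 0,"hand": 1},
  {"tx": 0,"ty": 0,"tz": 0,"ax": 0,"ay": 0,"az": 0,"hand": 1},
])

```text
time: 12.43
position: [0.4378, -0.0694, 0.0923]
tcp_rot: [0.005, 0.769, 0.639, 0.006]
wrist_force: [-0.8, -0.0, 0.9]
finger_gap: 0.0852
```

```bash
python3 beak.py .434 -.079 .067 .027 .042 w7
```

```text
pos [ 0.4378 -0.0694  0.0923] qvel 0.013 F [-0.8 -0.   0.9] fit [ 0.4332 -0.0787] 0.0491 enc 0.4339 -0.0791 0.0543 2481 pix [264. 244.] z 0.0677
cur [-0.41 -0.11  2.01] turned [-0.41 -0.08  2.01] turn [ 0.17 -0.03  0.13]
```

send_rows([
  {"tx": -0.2,"ty": -0.05,"tz": 0,"ax": 0.08,"ay": -0.01,"az": 0.06,"hand": 1},
  {"tx": -0.21,"ty": -0.05,"tz": 0.2,"ax": 0.09,"ay": -0.02,"az": 0.07,"hand": 1},
  {"tx": 0,"ty": 0,"tz": 0.4,"ax": 0,"ay": 0,"az": 0,"hand": 1},
  {"tx": 0,"ty": 0,"tz": 0.5,"ax": 0,"ay": 0,"az": 0,"hand": 1},
  {"tx": 0,"ty": 0,"tz": 0.4,"ax": 0,"ay": 0,"az": 0,"hand": 1},
  {"tx": 0,"ty": 0,"tz": 0.3,"ax": 0,"ay": 0,"az": 0,"hand": 1},
  {"tx": 0,"ty": 0,"tz": 0.15,"ax": 0,"ay": 0,"az": 0,"hand": 1},
  {"tx": 0,"ty": 0,"tz": 0,"ax": 0,"ay": 0,"az": 0,"hand": 1},
  {"tx": 0,"ty": 0,"tz": 0,"ax": 0,"ay": 0,"az": 0,"hand": 1},
])

```text
time: 13.23
position: [0.4377, -0.0849, 0.0464]
tcp_rot: [0.006, 0.774, 0.633, 0.002]
wrist_force: [-0.2, 0.4, -0.9]
finger_gap: 0.0853
```

```bash
python3 g.py .4336 -.0790 .042
```

```text
13.2333 gap 0.0853 [ 0.4377 -0.0849  0.0464] qd 0.005 F [-0.2  0.4 -0.9]
cur [ 0.2  -0.21  0.17] turned [ 0.2  -0.21  0.18] turn [ 0.12  0.05 -0.04]
```

send_rows([
  {"tx": 0.1,"ty": -0.1,"tz": 0.09,"ax": 0.06,"ay": 0.02,"az": -0.04,"hand": 1},
  {"tx": 0.1,"ty": -0.1,"tz": 0.09,"ax": 0.06,"ay": 0.02,"az": 0,"hand": 1},
  {"tx": 0,"ty": 0,"tz": 0,"ax": 0,"ay": 0,"az": 0,"hand": 1},
  {"tx": 0,"ty": 0,"tz": 0,"ax": 0,"ay": 0,"az": 0,"hand": 1},
])

```text
time: 13.57
position: [0.4343, -0.079, 0.0427]
tcp_rot: [0.001, 0.773, 0.635, -0.0]
wrist_force: [0.2, 0.1, -0.5]
finger_gap: 0.0854
```

```bash
python3 g.py .4336 -.0790 .042
```

```text
13.5667 gap 0.0854 [ 0.4343 -0.079   0.0427] qd 0.007 F [ 0.2  0.1 -0.5]
cur [-0.01 -0.03  0.03] turned [-0.01 -0.03  0.03] turn [ 0.02  0.02 -0.  ]
```

Close and lift.

send_rows([
  {"tx": 0,"ty": -0.02,"tz": 0,"ax": 0,"ay": 0,"az": 0,"hand": -1},
  {"tx": 0,"ty": 0,"tz": 0,"ax": 0,"ay": 0,"az": 0,"hand": -1},
  {"tx": 0,"ty": 0,"tz": 0,"ax": 0,"ay": 0,"az": 0,"hand": -1},
  {"tx": 0,"ty": 0,"tz": 0,"ax": 0,"ay": 0,"az": 0,"hand": -1},
  {"tx": 0,"ty": 0,"tz": 0,"ax": 0,"ay": 0,"az": 0,"hand": -1},
  {"tx": 0,"ty": 0,"tz": 0,"ax": 0,"ay": 0,"az": 0,"hand": -1},
  {"tx": 0,"ty": 0,"tz": 0,"ax": 0,"ay": 0,"az": 0,"hand": -1},
])

```text
time: 14.15
position: [0.4342, -0.0786, 0.0436]
tcp_rot: [0.002, 0.773, 0.635, 0.0]
wrist_force: [-0.8, 0.4, -1.0]
finger_gap: 0.0536
```

```bash
python3 beak.py .434 -.079 .067 .027 .042 w8;python3 g.py .452 .3244 .19
```

```text
pos [ 0.4342 -0.0786  0.0436] qvel 0.003 F [-0.8  0.4 -1. ] fit [ 0.4328 -0.0792] 0.0491 enc 0.4356 -0.08 0.0583 4973 pix [282. 296.] z 0.0676
cur [-0.04  0.07  0.06] turned [-0.04  0.07  0.06] turn [0.03 0.02 0.01]
14.2 gap 0.0537 [ 0.4341 -0.0786  0.0436] qd 0.002 F [ 0.5  0.4 -0.9]
cur [15.94 -2.41 -5.89] turned [15.95 -2.43 -5.86] turn [0.03 0.02 0.01]
```

send_rows([
  {"tx": 0,"ty": 0,"tz": -0.4,"ax": 0,"ay": 0,"az": 0,"hand": -1},
  {"tx": 0,"ty": 0,"tz": -0.8,"ax": 0,"ay": 0,"az": 0,"hand": -1},
  {"tx": 0,"ty": 0,"tz": -1,"ax": 0,"ay": 0,"az": 0,"hand": -1},
  {"tx": 0,"ty": 0,"tz": -1,"ax": 0,"ay": 0,"az": 0,"hand": -1},
  {"tx": 0,"ty": 0,"tz": -1,"ax": 0,"ay": 0,"az": 0,"hand": -1},
  {"tx": 0.3,"ty": 0,"tz": -1,"ax": 0,"ay": 0,"az": 0,"hand": -1},
  {"tx": 0.7,"ty": -0.1,"tz": -0.8,"ax": 0,"ay": 0,"az": 0,"hand": -1},
  {"tx": 1,"ty": -0.15,"tz": -0.2,"ax": 0,"ay": 0,"az": 0,"hand": -1},
  {"tx": 1,"ty": -0.15,"tz": 0,"ax": 0,"ay": 0,"az": 0,"hand": -1},
  {"tx": 1,"ty": -0.15,"tz": 0,"ax": 0,"ay": 0,"az": 0,"hand": -1},
])

```text
time: 15.03
position: [0.4391, 0.022, 0.2047]
tcp_rot: [-0.0, 0.775, 0.632, -0.001]
wrist_force: [0.1, 0.9, -1.8]
finger_gap: 0.0534
```

send_rows([
  {"tx": 1,"ty": -0.15,"tz": 0,"ax": 0,"ay": 0,"az": 0,"hand": -1},
  {"tx": 1,"ty": -0.15,"tz": 0,"ax": 0,"ay": 0,"az": 0,"hand": -1},
  {"tx": 1,"ty": -0.15,"tz": 0,"ax": 0,"ay": 0,"az": 0,"hand": -1},
  {"tx": 1,"ty": -0.15,"tz": 0,"ax": 0,"ay": 0,"az": 0,"hand": -1},
  {"tx": 1,"ty": -0.15,"tz": 0,"ax": 0,"ay": 0,"az": 0,"hand": -1},
  {"tx": 1,"ty": -0.15,"tz": 0,"ax": 0,"ay": 0,"az": 0,"hand": -1},
  {"tx": 1,"ty": -0.15,"tz": 0,"ax": 0,"ay": 0,"az": 0,"hand": -1},
  {"tx": 1,"ty": -0.15,"tz": 0,"ax": 0,"ay": 0,"az": 0,"hand": -1},
  {"tx": 1,"ty": -0.15,"tz": 0,"ax": 0,"ay": 0,"az": 0,"hand": -1},
  {"tx": 1,"ty": -0.15,"tz": 0,"ax": 0,"ay": 0,"az": 0,"hand": -1},
])

```text
time: 15.87
position: [0.4501, 0.2867, 0.203]
tcp_rot: [-0.0, 0.776, 0.631, -0.002]
wrist_force: [0.2, -0.1, -0.7]
finger_gap: 0.0532
```

send_rows([
  {"tx": 1,"ty": -0.15,"tz": 0,"ax": 0,"ay": 0,"az": 0,"hand": -1},
  {"tx": 0.6,"ty": -0.1,"tz": 0,"ax": 0,"ay": 0,"az": 0,"hand": -1},
  {"tx": 0,"ty": 0,"tz": 0,"ax": 0,"ay": 0,"az": 0,"hand": -1},
  {"tx": 0,"ty": 0,"tz": 0,"ax": 0,"ay": 0,"az": 0,"hand": -1},
])

```text
time: 16.2
position: [0.4505, 0.3338, 0.2008]
tcp_rot: [-0.001, 0.774, 0.633, -0.003]
wrist_force: [-0.0, -0.7, -1.8]
finger_gap: 0.0531
```

```bash
python3 g.py .4526 .3242 .0636
```

```text
16.2 gap 0.0531 [0.4505 0.3338 0.2008] qd 0.023 F [-0.  -0.7 -1.8]
cur [-0.34  0.19  5.49] turned [-0.36  0.16  5.49] turn [-0.07  0.03 -0.05]
```

send_rows([
  {"tx": -0.18,"ty": 0.08,"tz": 0,"ax": -0.07,"ay": 0.03,"az": -0.05,"hand": -1},
  {"tx": -0.18,"ty": 0.08,"tz": 0,"ax": 0,"ay": 0,"az": 0,"hand": -1},
  {"tx": 0,"ty": 0,"tz": 0.5,"ax": 0,"ay": 0,"az": 0,"hand": -1},
  {"tx": 0,"ty": 0,"tz": 0.8,"ax": 0,"ay": 0,"az": 0,"hand": -1},
  {"tx": 0,"ty": 0,"tz": 0.8,"ax": 0,"ay": 0,"az": 0,"hand": -1},
  {"tx": 0,"ty": 0,"tz": 0.8,"ax": 0,"ay": 0,"az": 0,"hand": -1},
  {"tx": 0,"ty": 0,"tz": 0.5,"ax": 0,"ay": 0,"az": 0,"hand": -1},
  {"tx": 0,"ty": 0,"tz": 0.3,"ax": 0,"ay": 0,"az": 0,"hand": -1},
  {"tx": 0,"ty": 0,"tz": 0,"ax": 0,"ay": 0,"az": 0,"hand": -1},
  {"tx": 0,"ty": 0,"tz": 0,"ax": 0,"ay": 0,"az": 0,"hand": -1},
])

```text
time: 17.03
position: [0.4552, 0.3101, 0.1069]
tcp_rot: [0.003, 0.776, 0.631, 0.0]
wrist_force: [0.1, 0.2, -1.6]
finger_gap: 0.0531
```

```bash
python3 g.py .4526 .3242 .0636
```

```text
17.0333 gap 0.0531 [0.4552 0.3101 0.1069] qd 0.022 F [ 0.1  0.2 -1.6]
cur [ 0.54 -0.23  1.73] turned [ 0.53 -0.21  1.73] turn [ 0.05  0.03 -0.11]
```

send_rows([
  {"tx": 0.27,"ty": -0.1,"tz": 0,"ax": 0.05,"ay": 0.03,"az": -0.11,"hand": -1},
  {"tx": 0.27,"ty": -0.1,"tz": 0,"ax": 0,"ay": 0,"az": 0,"hand": -1},
  {"tx": 0,"ty": 0,"tz": 0.3,"ax": 0,"ay": 0,"az": 0,"hand": -1},
  {"tx": 0,"ty": 0,"tz": 0.4,"ax": 0,"ay": 0,"az": 0,"hand": -1},
  {"tx": 0,"ty": 0,"tz": 0.3,"ax": 0,"ay": 0,"az": 0,"hand": -1},
  {"tx": 0,"ty": 0,"tz": 0.2,"ax": 0,"ay": 0,"az": 0,"hand": -1},
  {"tx": 0,"ty": 0,"tz": 0.1,"ax": 0,"ay": 0,"az": 0,"hand": -1},
  {"tx": 0,"ty": 0,"tz": 0,"ax": 0,"ay": 0,"az": 0,"hand": -1},
  {"tx": 0,"ty": 0,"tz": 0,"ax": 0,"ay": 0,"az": 0,"hand": -1},
])

```text
time: 17.78
position: [0.4548, 0.3265, 0.0741]
tcp_rot: [0.001, 0.772, 0.635, 0.003]
wrist_force: [-0.2, 0.7, -2.1]
finger_gap: 0.0534
```

```bash
python3 g.py .4526 .3242 .0636
```

```text
17.7833 gap 0.0534 [0.4548 0.3265 0.0741] qd 0.011 F [-0.2  0.7 -2.1]
cur [-0.11 -0.07  0.42] turned [-0.11 -0.07  0.42] turn [ 0.05 -0.04  0.01]
```

send_rows([
  {"tx": -0.1,"ty": -0.06,"tz": 0.1,"ax": 0.05,"ay": -0.04,"az": 0,"hand": -1},
  {"tx": 0,"ty": 0,"tz": 0.12,"ax": 0,"ay": 0,"az": 0,"hand": -1},
  {"tx": 0,"ty": 0,"tz": 0.1,"ax": 0,"ay": 0,"az": 0,"hand": -1},
  {"tx": 0,"ty": 0,"tz": 0.03,"ax": 0,"ay": 0,"az": 0,"hand": -1},
  {"tx": 0,"ty": 0,"tz": 0,"ax": 0,"ay": 0,"az": 0,"hand": -1},
  {"tx": 0,"ty": 0,"tz": 0,"ax": 0,"ay": 0,"az": 0,"hand": -1},
])

```text
time: 18.28
position: [0.4531, 0.3239, 0.0649]
tcp_rot: [0.0, 0.773, 0.635, 0.0]
wrist_force: [0.1, -0.5, -1.8]
finger_gap: 0.0534
```

```bash
python3 g.py .4526 .3242 .0636
```

```text
18.2833 gap 0.0534 [0.4531 0.3239 0.0649] qd 0.003 F [ 0.1 -0.5 -1.8]
cur [ 0.01 -0.02  0.05] turned [ 0.01 -0.02  0.05] turn [ 0.   -0.    0.01]
```

send_rows([
  {"tx": 0,"ty": -0.02,"tz": 0.03,"ax": 0,"ay": 0,"az": 0,"hand": -1},
  {"tx": 0,"ty": 0,"tz": 0.02,"ax": 0,"ay": 0,"az": 0,"hand": -1},
  {"tx": 0,"ty": 0,"tz": 0.02,"ax": 0,"ay": 0,"az": 0,"hand": -1},
  {"tx": 0,"ty": 0,"tz": 0,"ax": 0,"ay": 0,"az": 0,"hand": -1},
])

```text
time: 18.62
position: [0.453, 0.3242, 0.0637]
tcp_rot: [0.0, 0.773, 0.635, 0.001]
wrist_force: [0.3, 0.5, -1.7]
finger_gap: 0.0534
```

send_rows([
  {"tx": 0,"ty": 0,"tz": 0.03,"ax": 0,"ay": 0,"az": 0,"hand": -1},
  {"tx": 0,"ty": 0,"tz": 0,"ax": 0,"ay": 0,"az": 0,"hand": -1},
])

```text
time: 18.78
position: [0.4532, 0.3244, 0.0639]
tcp_rot: [0.0, 0.772, 0.635, 0.001]
wrist_force: [-0.5, -0.1, -1.3]
finger_gap: 0.0534
```

send_rows([
  {"tx": 0,"ty": 0,"tz": 0.03,"ax": 0,"ay": 0,"az": 0,"hand": -1},
  {"tx": 0,"ty": 0,"tz": 0,"ax": 0,"ay": 0,"az": 0,"hand": -1},
])

```text
time: 18.95
position: [0.4535, 0.3245, 0.0637]
tcp_rot: [0.001, 0.772, 0.635, 0.002]
wrist_force: [-0.4, 0.5, -0.2]
finger_gap: 0.053
```

send_rows([
  {"tx": 0,"ty": -0.02,"tz": 0,"ax": 0,"ay": 0,"az": 0,"hand": 0.4},
  {"tx": 0,"ty": 0,"tz": 0,"ax": 0,"ay": 0,"az": 0,"hand": 0.7},
  {"tx": 0,"ty": 0,"tz": 0,"ax": 0,"ay": 0,"az": 0,"hand": 1},
  {"tx": 0,"ty": 0,"tz": 0,"ax": 0,"ay": 0,"az": 0,"hand": 1},
  {"tx": 0,"ty": 0,"tz": 0,"ax": 0,"ay": 0,"az": 0,"hand": 1},
  {"tx": 0,"ty": 0,"tz": -0.3,"ax": 0,"ay": 0,"az": 0,"hand": 1},
  {"tx": 0,"ty": 0,"tz": -0.6,"ax": 0,"ay": 0,"az": 0,"hand": 1},
  {"tx": 0,"ty": 0,"tz": -1,"ax": 0,"ay": 0,"az": 0,"hand": 1},
  {"tx": 0,"ty": 0,"tz": -1,"ax": 0,"ay": 0,"az": 0,"hand": 1},
  {"tx": 0,"ty": 0,"tz": -1,"ax": 0,"ay": 0,"az": 0,"hand": 1},
])

```text
time: 19.78
position: [0.449, 0.3227, 0.1594]
tcp_rot: [-0.001, 0.773, 0.635, -0.005]
wrist_force: [0.1, 0.8, -0.3]
finger_gap: 0.0853
```

send_rows([
  {"tx": 0,"ty": 0,"tz": -1,"ax": 0,"ay": 0,"az": 0,"hand": 1},
  {"tx": 0,"ty": 0,"tz": -0.7,"ax": 0,"ay": 0,"az": 0,"hand": 1},
  {"tx": 0,"ty": 0,"tz": 0,"ax": 0,"ay": 0,"az": 0,"hand": 1},
  {"tx": 0,"ty": 0,"tz": 0,"ax": 0,"ay": 0,"az": 0,"hand": 1},
])

```text
time: 20.12
position: [0.4518, 0.3241, 0.2124]
tcp_rot: [0.0, 0.772, 0.635, 0.001]
wrist_force: [1.0, -0.5, -0.1]
finger_gap: 0.0857
```

```bash
python3 beak.py .453 .324 .087 .027 .2 w9; python3 g.py .6700 -.077 .21
```

```text
pos [0.4518 0.3241 0.2124] qvel 0.034 F [ 1.  -0.5 -0.1] fit [0.4528 0.3239] 0.0492 enc 0.4533 0.3238 0.054 938 pix [283. 203.] z 0.0878
cur [0.   0.06 0.49] turned [0.   0.06 0.49] turn [ 0.02 -0.01  0.01]
20.1667 gap 0.0854 [0.452  0.3242 0.2123] qd 0.021 F [-0.1  0.8  0.3]
cur [-14.06  11.66   0.1 ] turned [-14.05  11.67   0.09] turn [ 0.02 -0.02  0.01]
```

send_rows([
  {"tx": -0.9,"ty": 0.75,"tz": 0,"ax": 0,"ay": 0,"az": 0,"hand": 1},
  {"tx": -0.9,"ty": 0.75,"tz": 0,"ax": 0,"ay": 0,"az": 0,"hand": 1},
  {"tx": -0.9,"ty": 0.75,"tz": 0,"ax": 0,"ay": 0,"az": 0,"hand": 1},
  {"tx": -0.9,"ty": 0.75,"tz": 0,"ax": 0,"ay": 0,"az": 0,"hand": 1},
  {"tx": -0.9,"ty": 0.75,"tz": 0,"ax": 0,"ay": 0,"az": 0,"hand": 1},
  {"tx": -0.9,"ty": 0.75,"tz": 0,"ax": 0,"ay": 0,"az": 0,"hand": 1},
  {"tx": -0.9,"ty": 0.75,"tz": 0,"ax": 0,"ay": 0,"az": 0,"hand": 1},
  {"tx": -0.9,"ty": 0.75,"tz": 0,"ax": 0,"ay": 0,"az": 0,"hand": 1},
  {"tx": -0.9,"ty": 0.75,"tz": 0,"ax": 0,"ay": 0,"az": 0,"hand": 1},
  {"tx": -0.9,"ty": 0.75,"tz": 0,"ax": 0,"ay": 0,"az": 0,"hand": 1},
])

```text
time: 21.0
position: [0.588, 0.0619, 0.1961]
tcp_rot: [-0.008, 0.769, 0.639, -0.008]
wrist_force: [-0.3, 0.3, 0.4]
finger_gap: 0.0856
```

send_rows([
  {"tx": -0.9,"ty": 0.75,"tz": 0,"ax": 0,"ay": 0,"az": 0,"hand": 1},
  {"tx": -0.9,"ty": 0.75,"tz": 0,"ax": 0,"ay": 0,"az": 0,"hand": 1},
  {"tx": -0.9,"ty": 0.75,"tz": 0,"ax": 0,"ay": 0,"az": 0,"hand": 1},
  {"tx": -0.9,"ty": 0.75,"tz": 0,"ax": 0,"ay": 0,"az": 0,"hand": 1},
  {"tx": -0.6,"ty": 0.6,"tz": 0,"ax": 0,"ay": 0,"az": 0,"hand": 1},
  {"tx": 0,"ty": 0,"tz": 0,"ax": 0,"ay": 0,"az": 0,"hand": 1},
  {"tx": 0,"ty": 0,"tz": 0,"ax": 0,"ay": 0,"az": 0,"hand": 1},
])

```text
time: 21.58
position: [0.6562, -0.0706, 0.1787]
tcp_rot: [-0.016, 0.771, 0.636, -0.015]
wrist_force: [0.2, 1.1, -0.1]
finger_gap: 0.0852
```

```bash
python3 beak.py .67 -.077 .072 .033 .045 w10
```

```text
pos [ 0.6562 -0.0706  0.1787] qvel 0.043 F [ 0.2  1.1 -0.1] fit [ 0.6699 -0.0773] 0.0611 enc 0.6705 -0.0775 0.0659 1324 pix [278. 231.] z 0.0728
cur [-0.14  0.84  5.32] turned [-0.16  0.61  5.35] turn [-0.5   0.04  0.05]
```

send_rows([
  {"tx": 0,"ty": 0,"tz": 0,"ax": -0.25,"ay": 0.02,"az": 0.03,"hand": 1},
  {"tx": 0,"ty": 0,"tz": 0,"ax": -0.25,"ay": 0.02,"az": 0.02,"hand": 1},
  {"tx": -0.08,"ty": 0.3,"tz": 0.4,"ax": 0,"ay": 0,"az": 0,"hand": 1},
  {"tx": -0.08,"ty": 0.3,"tz": 0.7,"ax": 0,"ay": 0,"az": 0,"hand": 1},
  {"tx": 0,"ty": 0,"tz": 0.7,"ax": 0,"ay": 0,"az": 0,"hand": 1},
  {"tx": 0,"ty": 0,"tz": 0.6,"ax": 0,"ay": 0,"az": 0,"hand": 1},
  {"tx": 0,"ty": 0,"tz": 0.3,"ax": 0,"ay": 0,"az": 0,"hand": 1},
  {"tx": 0,"ty": 0,"tz": 0.2,"ax": 0,"ay": 0,"az": 0,"hand": 1},
  {"tx": 0,"ty": 0,"tz": 0,"ax": 0,"ay": 0,"az": 0,"hand": 1},
  {"tx": 0,"ty": 0,"tz": 0,"ax": 0,"ay": 0,"az": 0,"hand": 1},
])

```text
time: 22.47
position: [0.6661, -0.0676, 0.0965]
tcp_rot: [-0.005, 0.77, 0.638, -0.002]
wrist_force: [0.1, 1.4, 0.3]
finger_gap: 0.0855
```

```bash
python3 beak.py .67 -.077 .072 .033 .045 w11
```

```text
pos [ 0.6661 -0.0676  0.0965] qvel 0.009 F [0.1 1.4 0.3] fit [ 0.6698 -0.0772] 0.061 enc 0.6707 -0.0774 0.0667 3095 pix [267. 260.] z 0.0727
cur [-0.35  0.27  2.06] turned [-0.35  0.25  2.06] turn [-0.11 -0.03  0.1 ]
```

send_rows([
  {"tx": -0.18,"ty": 0.12,"tz": 0,"ax": -0.11,"ay": -0.03,"az": 0.1,"hand": 1},
  {"tx": -0.17,"ty": 0.12,"tz": 0,"ax": 0,"ay": 0,"az": 0,"hand": 1},
  {"tx": 0,"ty": 0,"tz": 0.1,"ax": 0,"ay": 0,"az": 0,"hand": 1},
  {"tx": 0,"ty": 0,"tz": 0,"ax": 0,"ay": 0,"az": 0,"hand": 1},
])

```text
time: 22.85
position: [0.6726, -0.0788, 0.0972]
tcp_rot: [0.003, 0.773, 0.635, 0.002]
wrist_force: [0.5, -0.8, -1.4]
finger_gap: 0.0853
```

```bash
python3 g.py .6702 -.0774 .045
```

```text
22.85 gap 0.0853 [ 0.6726 -0.0788  0.0972] qd 0.025 F [ 0.5 -0.8 -1.4]
cur [ 0.04 -0.12  2.09] turned [ 0.04 -0.11  2.09] turn [ 0.07  0.01 -0.  ]
```

send_rows([
  {"tx": 0.04,"ty": -0.1,"tz": 0.2,"ax": 0.06,"ay": 0,"az": 0,"hand": 1},
  {"tx": 0,"ty": 0,"tz": 0.4,"ax": 0,"ay": 0,"az": 0,"hand": 1},
  {"tx": 0,"ty": 0,"tz": 0.4,"ax": 0,"ay": 0,"az": 0,"hand": 1},
  {"tx": 0,"ty": 0,"tz": 0.4,"ax": 0,"ay": 0,"az": 0,"hand": 1},
  {"tx": 0,"ty": 0,"tz": 0.3,"ax": 0,"ay": 0,"az": 0,"hand": 1},
  {"tx": 0,"ty": 0,"tz": 0.15,"ax": 0,"ay": 0,"az": 0,"hand": 1},
  {"tx": 0,"ty": 0,"tz": 0,"ax": 0,"ay": 0,"az": 0,"hand": 1},
  {"tx": 0,"ty": 0,"tz": 0,"ax": 0,"ay": 0,"az": 0,"hand": 1},
])

```text
time: 23.52
position: [0.6692, -0.0775, 0.0447]
tcp_rot: [-0.0, 0.773, 0.634, -0.001]
wrist_force: [-0.5, -0.1, 1.0]
finger_gap: 0.0855
```

```bash
python3 g.py .6702 -.0774 .045
```

```text
23.5167 gap 0.0855 [ 0.6692 -0.0775  0.0447] qd 0.015 F [-0.5 -0.1  1. ]
cur [ 0.01  0.04 -0.01] turned [ 0.01  0.04 -0.01] turn [-0.02  0.01 -0.01]
```

send_rows([
  {"tx": 0,"ty": 0.04,"tz": 0,"ax": 0,"ay": 0,"az": 0,"hand": 1},
  {"tx": 0,"ty": 0,"tz": 0,"ax": 0,"ay": 0,"az": 0,"hand": 1},
  {"tx": 0,"ty": 0,"tz": 0,"ax": 0,"ay": 0,"az": 0,"hand": -1},
  {"tx": 0,"ty": 0,"tz": 0,"ax": 0,"ay": 0,"az": 0,"hand": -1},
  {"tx": 0,"ty": 0,"tz": 0,"ax": 0,"ay": 0,"az": 0,"hand": -1},
  {"tx": 0,"ty": 0,"tz": 0,"ax": 0,"ay": 0,"az": 0,"hand": -1},
  {"tx": 0,"ty": 0,"tz": 0,"ax": 0,"ay": 0,"az": 0,"hand": -1},
  {"tx": 0,"ty": 0,"tz": 0,"ax": 0,"ay": 0,"az": 0,"hand": -1},
])

```text
time: 24.18
position: [0.6714, -0.0777, 0.0464]
tcp_rot: [0.001, 0.773, 0.634, -0.0]
wrist_force: [-0.3, 0.5, -2.1]
finger_gap: 0.0637
```

```bash
python3 g.py .5285 .3107 .20
```

```text
24.1833 gap 0.0637 [ 0.6714 -0.0777  0.0464] qd 0.003 F [-0.3  0.5 -2.1]
cur [14.12 -8.63 -6.17] turned [14.13 -8.62 -6.14] turn [ 0.01  0.01 -0.01]
```

send_rows([
  {"tx": 0,"ty": 0,"tz": -0.3,"ax": 0,"ay": 0,"az": 0,"hand": -1},
  {"tx": 0,"ty": 0,"tz": -0.5,"ax": 0,"ay": 0,"az": 0,"hand": -1},
  {"tx": 0,"ty": 0,"tz": -0.2,"ax": 0,"ay": 0,"az": 0,"hand": -1},
  {"tx": 0,"ty": 0,"tz": 0,"ax": 0,"ay": 0,"az": 0,"hand": -1},
  {"tx": 0,"ty": 0,"tz": 0,"ax": 0,"ay": 0,"az": 0,"hand": -1},
])

```text
time: 24.6
position: [0.671, -0.0776, 0.0739]
tcp_rot: [0.0, 0.773, 0.634, -0.0]
wrist_force: [1.1, 1.0, -1.7]
finger_gap: 0.0634
```

```bash
python3 beak.py .6714 -.0777 .0965 .033 .2 w12; python3 -c "
from rig import r
import cv2
f=r.grab_frame('side')['color'][130:240,270:420]
cv2.imwrite('pics/s2.png',cv2.resize(f,None,fx=3,fy=3)[:,:,::-1])"
```

```text
pos [ 0.671  -0.0776  0.0739] qvel 0.015 F [ 1.1  1.  -1.7] fit [ 0.6689 -0.078 ] 0.0605 enc 0.6709 -0.0782 0.0679 6159 pix [282. 284.] z 0.1004
cur [-0.03  0.   -5.04] turned [-0.02  0.   -5.04] turn [ 0.    0.01 -0.01]
```

View pics/s2.png

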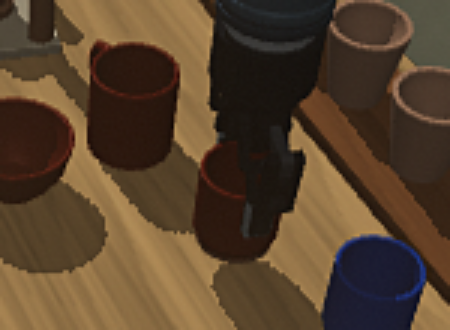

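View pics/w12.png

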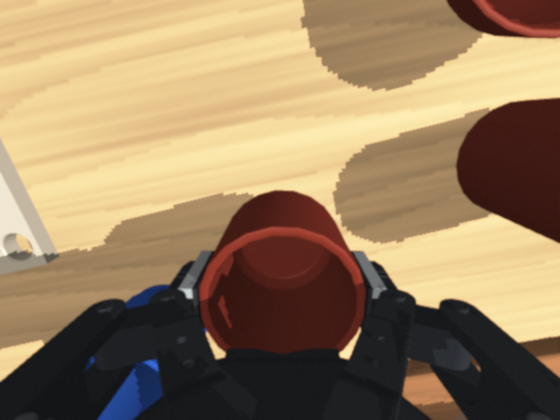

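send_rows([
  {"tx": 0,"ty": 0,"tz": -0.6,"ax": 0,"ay": 0,"az": 0,"hand": -1},
  {"tx": 0,"ty": 0,"tz": -1,"ax": 0,"ay": 0,"az": 0,"hand": -1},
  {"tx": 0,"ty": 0,"tz": -1,"ax": 0,"ay": 0,"az": 0,"hand": -1},
  {"tx": 0,"ty": 0,"tz": -1,"ax": 0,"ay": 0,"az": 0,"hand": -1},
  {"tx": 0.4,"ty": -0.25,"tz": -1,"ax": 0,"ay": 0,"az": 0,"hand": -1},
  {"tx": 0.9,"ty": -0.55,"tz": -0.8,"ax": 0,"ay": 0,"az": 0,"hand": -1},
  {"tx": 0.9,"ty": -0.55,"tz": 0,"ax": 0,"ay": 0,"az": 0,"hand": -1},
  {"tx": 0.9,"ty": -0.55,"tz": 0,"ax": 0,"ay": 0,"az": 0,"hand": -1},
  {"tx": 0.9,"ty": -0.55,"tz": 0,"ax": 0,"ay": 0,"az": 0,"hand": -1},
  {"tx": 0.9,"ty": -0.55,"tz": 0,"ax": 0,"ay": 0,"az": 0,"hand": -1},
])

```text
time: 25.53
position: [0.6198, 0.0555, 0.2103]
tcp_rot: [-0.002, 0.776, 0.631, -0.003]
wrist_force: [0.5, 0.5, -1.5]
finger_gap: 0.0643
```

send_rows([
  {"tx": 0.9,"ty": -0.55,"tz": 0,"ax": 0,"ay": 0,"az": 0,"hand": -1},
  {"tx": 0.9,"ty": -0.55,"tz": 0,"ax": 0,"ay": 0,"az": 0,"hand": -1},
  {"tx": 0.9,"ty": -0.55,"tz": 0,"ax": 0,"ay": 0,"az": 0,"hand": -1},
  {"tx": 0.9,"ty": -0.55,"tz": 0,"ax": 0,"ay": 0,"az": 0,"hand": -1},
  {"tx": 0.9,"ty": -0.55,"tz": 0,"ax": 0,"ay": 0,"az": 0,"hand": -1},
  {"tx": 0.9,"ty": -0.55,"tz": 0,"ax": 0,"ay": 0,"az": 0,"hand": -1},
  {"tx": 0.9,"ty": -0.55,"tz": 0,"ax": 0,"ay": 0,"az": 0,"hand": -1},
  {"tx": 0.9,"ty": -0.55,"tz": 0,"ax": 0,"ay": 0,"az": 0,"hand": -1},
  {"tx": 0.9,"ty": -0.55,"tz": 0,"ax": 0,"ay": 0,"az": 0,"hand": -1},
  {"tx": 0.4,"ty": -0.3,"tz": 0,"ax": 0,"ay": 0,"az": 0,"hand": -1},
])

```text
time: 26.37
position: [0.5258, 0.3033, 0.2083]
tcp_rot: [-0.004, 0.776, 0.631, -0.005]
wrist_force: [-0.4, 0.1, -2.0]
finger_gap: 0.0638
```

send_rows([
  {"tx": 0,"ty": 0,"tz": 0,"ax": 0,"ay": 0,"az": 0,"hand": -1},
  {"tx": 0,"ty": 0,"tz": 0,"ax": 0,"ay": 0,"az": 0,"hand": -1},
])

```text
time: 26.53
position: [0.5239, 0.3057, 0.2077]
tcp_rot: [-0.004, 0.774, 0.633, -0.005]
wrist_force: [-0.1, -0.5, -1.1]
finger_gap: 0.0641
```

```bash
python3 g.py .5294 .3104 .0664
```

```text
26.5333 gap 0.0641 [0.5239 0.3057 0.2077] qd 0.017 F [-0.1 -0.5 -1.1]
cur [0.24 0.25 5.65] turned [0.23 0.18 5.65] turn [-0.15  0.03 -0.06]
```

send_rows([
  {"tx": 0.12,"ty": 0.09,"tz": 0,"ax": -0.15,"ay": 0.03,"az": -0.06,"hand": -1},
  {"tx": 0.12,"ty": 0.09,"tz": 0.2,"ax": 0,"ay": 0,"az": 0,"hand": -1},
  {"tx": 0,"ty": 0,"tz": 0.6,"ax": 0,"ay": 0,"az": 0,"hand": -1},
  {"tx": 0,"ty": 0,"tz": 0.6,"ax": 0,"ay": 0,"az": 0,"hand": -1},
  {"tx": 0,"ty": 0,"tz": 0.5,"ax": 0,"ay": 0,"az": 0,"hand": -1},
  {"tx": 0,"ty": 0,"tz": 0.3,"ax": 0,"ay": 0,"az": 0,"hand": -1},
  {"tx": 0,"ty": 0,"tz": 0,"ax": 0,"ay": 0,"az": 0,"hand": -1},
  {"tx": 0,"ty": 0,"tz": 0,"ax": 0,"ay": 0,"az": 0,"hand": -1},
])

```text
time: 27.2
position: [0.5364, 0.3031, 0.1494]
tcp_rot: [0.003, 0.775, 0.631, 0.001]
wrist_force: [0.0, -0.3, -1.8]
finger_gap: 0.0635
```

```bash
python3 g.py .5294 .3104 .0664
```

```text
27.2 gap 0.0635 [0.5364 0.3031 0.1494] qd 0.015 F [ 0.  -0.3 -1.8]
cur [ 0.24 -0.35  3.32] turned [ 0.23 -0.33  3.32] turn [ 0.07  0.02 -0.1 ]
```

send_rows([
  {"tx": 0.12,"ty": -0.17,"tz": 0,"ax": 0.07,"ay": 0.02,"az": -0.1,"hand": -1},
  {"tx": 0.12,"ty": -0.16,"tz": 0,"ax": 0,"ay": 0,"az": 0,"hand": -1},
  {"tx": 0,"ty": 0,"tz": 0.3,"ax": 0,"ay": 0,"az": 0,"hand": -1},
  {"tx": 0,"ty": 0,"tz": 0.5,"ax": 0,"ay": 0,"az": 0,"hand": -1},
  {"tx": 0,"ty": 0,"tz": 0.5,"ax": 0,"ay": 0,"az": 0,"hand": -1},
  {"tx": 0,"ty": 0,"tz": 0.4,"ax": 0,"ay": 0,"az": 0,"hand": -1},
  {"tx": 0,"ty": 0,"tz": 0.3,"ax": 0,"ay": 0,"az": 0,"hand": -1},
  {"tx": 0,"ty": 0,"tz": 0.2,"ax": 0,"ay": 0,"az": 0,"hand": -1},
  {"tx": 0,"ty": 0,"tz": 0,"ax": 0,"ay": 0,"az": 0,"hand": -1},
  {"tx": 0,"ty": 0,"tz": 0,"ax": 0,"ay": 0,"az": 0,"hand": -1},
])

```text
time: 28.03
position: [0.5318, 0.3129, 0.0951]
tcp_rot: [0.001, 0.772, 0.635, 0.004]
wrist_force: [0.2, 0.4, -2.6]
finger_gap: 0.0637
```

```bash
python3 g.py .5294 .3104 .0664
```

```text
28.0333 gap 0.0637 [0.5318 0.3129 0.0951] qd 0.007 F [ 0.2  0.4 -2.6]
cur [-0.12 -0.08  1.15] turned [-0.12 -0.07  1.15] turn [ 0.08 -0.06  0.02]
```

send_rows([
  {"tx": -0.11,"ty": -0.06,"tz": 0,"ax": 0.07,"ay": -0.05,"az": 0.02,"hand": -1},
  {"tx": 0,"ty": 0,"tz": 0.2,"ax": 0,"ay": 0,"az": 0,"hand": -1},
  {"tx": 0,"ty": 0,"tz": 0.3,"ax": 0,"ay": 0,"az": 0,"hand": -1},
  {"tx": 0,"ty": 0,"tz": 0.2,"ax": 0,"ay": 0,"az": 0,"hand": -1},
  {"tx": 0,"ty": 0,"tz": 0.15,"ax": 0,"ay": 0,"az": 0,"hand": -1},
  {"tx": 0,"ty": 0,"tz": 0.08,"ax": 0,"ay": 0,"az": 0,"hand": -1},
  {"tx": 0,"ty": 0,"tz": 0,"ax": 0,"ay": 0,"az": 0,"hand": -1},
  {"tx": 0,"ty": 0,"tz": 0,"ax": 0,"ay": 0,"az": 0,"hand": -1},
])

```text
time: 28.7
position: [0.5307, 0.3105, 0.0708]
tcp_rot: [0.0, 0.773, 0.634, 0.001]
wrist_force: [-0.2, -0.3, -1.2]
finger_gap: 0.0639
```

```bash
python3 g.py .5294 .3104 .0664
```

```text
28.7 gap 0.0639 [0.5307 0.3105 0.0708] qd 0.007 F [-0.2 -0.3 -1.2]
cur [-0.01 -0.05  0.18] turned [-0.01 -0.05  0.18] turn [ 0.03 -0.02 -0.01]
```

send_rows([
  {"tx": -0.01,"ty": -0.05,"tz": 0.06,"ax": 0.02,"ay": -0.02,"az": 0,"hand": -1},
  {"tx": 0,"ty": 0,"tz": 0.05,"ax": 0,"ay": 0,"az": 0,"hand": -1},
  {"tx": 0,"ty": 0,"tz": 0.04,"ax": 0,"ay": 0,"az": 0,"hand": -1},
  {"tx": 0,"ty": 0,"tz": 0,"ax": 0,"ay": 0,"az": 0,"hand": -1},
  {"tx": 0,"ty": 0,"tz": 0,"ax": 0,"ay": 0,"az": 0,"hand": -1},
])

```text
time: 29.12
position: [0.5296, 0.3107, 0.0672]
tcp_rot: [0.0, 0.773, 0.635, 0.001]
wrist_force: [-0.8, 0.5, -1.4]
finger_gap: 0.0641
```

send_rows([
  {"tx": 0,"ty": 0,"tz": 0.03,"ax": 0,"ay": 0,"az": 0,"hand": -1},
  {"tx": 0,"ty": 0,"tz": 0,"ax": 0,"ay": 0,"az": 0,"hand": -1},
])

```text
time: 29.28
position: [0.5298, 0.3108, 0.0666]
tcp_rot: [0.0, 0.773, 0.635, 0.001]
wrist_force: [-0.2, 0.2, -2.9]
finger_gap: 0.0634
```

send_rows([
  {"tx": 0,"ty": -0.02,"tz": 0.03,"ax": 0,"ay": 0,"az": 0,"hand": -1},
  {"tx": 0,"ty": 0,"tz": 0.02,"ax": 0,"ay": 0,"az": 0,"hand": -1},
  {"tx": 0,"ty": 0,"tz": 0,"ax": 0,"ay": 0,"az": 0,"hand": -1},
])

```text
time: 29.53
position: [0.5295, 0.3109, 0.0659]
tcp_rot: [0.001, 0.773, 0.634, 0.001]
wrist_force: [0.2, 0.5, -1.5]
finger_gap: 0.0638
```

send_rows([
  {"tx": 0,"ty": 0,"tz": 0.02,"ax": 0,"ay": 0,"az": 0,"hand": -1},
  {"tx": 0,"ty": 0,"tz": 0,"ax": 0,"ay": 0,"az": 0,"hand": -1},
])

```text
time: 29.7
position: [0.5297, 0.3109, 0.066]
tcp_rot: [0.001, 0.773, 0.635, 0.001]
wrist_force: [0.4, -0.6, -1.9]
finger_gap: 0.0638
```

send_rows([
  {"tx": 0,"ty": -0.02,"tz": 0.03,"ax": 0,"ay": 0,"az": 0,"hand": -1},
  {"tx": 0,"ty": 0,"tz": 0.03,"ax": 0,"ay": 0,"az": 0,"hand": -1},
  {"tx": 0,"ty": 0,"tz": 0,"ax": 0,"ay": 0,"az": 0,"hand": -1},
])

```text
time: 29.95
position: [0.5298, 0.311, 0.066]
tcp_rot: [0.001, 0.773, 0.635, 0.002]
wrist_force: [0.2, -0.3, -2.3]
finger_gap: 0.0641
```

send_rows([
  {"tx": 0,"ty": 0,"tz": 0,"ax": 0,"ay": 0,"az": 0,"hand": 0.6},
  {"tx": 0,"ty": 0,"tz": 0,"ax": 0,"ay": 0,"az": 0,"hand": 0.8},
  {"tx": 0,"ty": 0,"tz": 0,"ax": 0,"ay": 0,"az": 0,"hand": 1},
  {"tx": 0,"ty": 0,"tz": 0,"ax": 0,"ay": 0,"az": 0,"hand": 1},
  {"tx": 0,"ty": 0,"tz": 0,"ax": 0,"ay": 0,"az": 0,"hand": 1},
  {"tx": 0,"ty": 0,"tz": -0.3,"ax": 0,"ay": 0,"az": 0,"hand": 1},
  {"tx": 0,"ty": 0,"tz": -0.6,"ax": 0,"ay": 0,"az": 0,"hand": 1},
  {"tx": 0,"ty": 0,"tz": -1,"ax": 0,"ay": 0,"az": 0,"hand": 1},
  {"tx": 0,"ty": 0,"tz": -1,"ax": 0,"ay": 0,"az": 0,"hand": 1},
  {"tx": 0,"ty": 0,"tz": -1,"ax": 0,"ay": 0,"az": 0,"hand": 1},
])

```text
time: 30.78
position: [0.5258, 0.3096, 0.1612]
tcp_rot: [-0.001, 0.773, 0.634, -0.004]
wrist_force: [0.9, 0.6, -1.1]
finger_gap: 0.0853
```

send_rows([
  {"tx": 0,"ty": 0,"tz": -1,"ax": 0,"ay": 0,"az": 0,"hand": 1},
  {"tx": 0,"ty": 0,"tz": -1,"ax": 0,"ay": 0,"az": 0,"hand": 1},
  {"tx": 0,"ty": 0,"tz": -1,"ax": 0,"ay": 0,"az": 0,"hand": 1},
  {"tx": 0,"ty": 0,"tz": 0,"ax": 0,"ay": 0,"az": 0,"hand": 1},
  {"tx": 0,"ty": 0,"tz": 0,"ax": 0,"ay": 0,"az": 0,"hand": 1},
  {"tx": 0,"ty": 0,"tz": 0,"ax": 0,"ay": 0,"az": 0,"hand": 1},
])

```text
time: 31.28
position: [0.5285, 0.3108, 0.2506]
tcp_rot: [0.001, 0.773, 0.635, 0.003]
wrist_force: [0.8, -0.3, 1.6]
finger_gap: 0.0851
```

```bash
python3 beak.py .5294 .310 .092 .033 .2 w13; for a in ".453 .324 .087 .027" ".607 .291 .082 .021"; do python3 beak.py $a .2 w14; done; python3 disc.py | grep post; python3 g.py .5284 -.3197 .25 93
```

```text
pos [0.5285 0.3108 0.2506] qvel 0.013 F [ 0.8 -0.3  1.6] fit [0.5288 0.3102] 0.0612 enc 0.5293 0.3101 0.0661 927 pix [281. 191.] z 0.0927
cur [-0.03  0.03  2.02] turned [-0.02  0.04  2.02] turn [ 0.07 -0.03 -0.01]
pos [0.5282 0.3107 0.25  ] qvel 0.017 F [-0.8  1.1 -0.4] fit [0.4538 0.3238] 0.0494 enc 0.4536 0.3239 0.054 780 pix [280. 112.] z 0.0879
cur [-0.07 -3.04  1.98] turned [-0.06 -3.03  2.  ] turn [ 0.06 -0.03 -0.01]
pos [0.5279 0.3106 0.2491] qvel 0.016 F [-0.2 -0.1  0.1] fit [0.6062 0.2908] 0.0375 enc 0.6069 0.2911 0.0421 498 pix [278. 263.] z 0.0827
cur [-0.15  3.25  1.98] turned [-0.15  3.25  1.97] turn [ 0.04 -0.02 -0.01]
post [0.6572 0.3385] [0.6544 0.3381 0.1023] 411 pin [0.6566 0.3383 0.1103]
post [0.6365 0.2302] [0.6336 0.232  0.1022] 412 pin [0.6355 0.2311 0.1101]
post [0.419  0.3857] [0.4194 0.3847 0.1028] 733 pin [0.4192 0.3854 0.1105]
post [0.3977 0.2778] [0.3984 0.2787 0.1027] 731 pin [0.3978 0.2783 0.1107]
31.4833 gap 0.0852 [0.5276 0.3105 0.2483] qd 0.005 F [-0.7 -0.4  0. ]
cur [-24.72   4.94  -0.07] turned [-25.17  -1.29  -0.07] turn [ 0.03 -0.   -2.85]
```

View pics/w13.png

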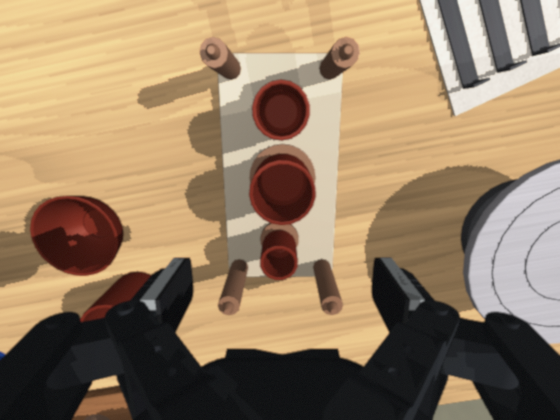

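send_rows([
  {"tx": -0.5,"ty": 0,"tz": 0,"ax": 0,"ay": 0,"az": -0.7,"hand": 1},
  {"tx": -1,"ty": 0,"tz": 0,"ax": -0.02,"ay": 0,"az": -0.7,"hand": 1},
  {"tx": -1,"ty": 0,"tz": 0,"ax": -0.02,"ay": 0,"az": -0.7,"hand": 1},
  {"tx": -1,"ty": 0,"tz": 0,"ax": -0.02,"ay": 0,"az": -0.7,"hand": 1},
  {"tx": -1,"ty": -0.05,"tz": 0,"ax": -0.03,"ay": 0,"az": 0,"hand": 1},
  {"tx": -1,"ty": -0.05,"tz": 0,"ax": -0.03,"ay": 0,"az": 0,"hand": 1},
  {"tx": -1,"ty": -0.05,"tz": 0,"ax": -0.03,"ay": 0,"az": 0,"hand": 1},
  {"tx": -1,"ty": -0.05,"tz": 0,"ax": -0.03,"ay": 0,"az": 0,"hand": 1},
  {"tx": -1,"ty": -0.05,"tz": 0,"ax": -0.03,"ay": 0,"az": 0,"hand": 1},
  {"tx": -1,"ty": -0.05,"tz": 0,"ax": -0.03,"ay": 0,"az": 0,"hand": 1},
])

```text
time: 32.32
position: [0.5153, 0.0685, 0.2354]
tcp_rot: [0.0, 0.682, 0.731, 0.0]
wrist_force: [-0.0, -0.7, -0.5]
finger_gap: 0.0856
```

send_rows([
  {"tx": -1,"ty": -0.05,"tz": 0,"ax": -0.03,"ay": 0,"az": 0,"hand": 1},
  {"tx": -1,"ty": -0.05,"tz": 0,"ax": -0.03,"ay": 0,"az": 0,"hand": 1},
  {"tx": -1,"ty": -0.05,"tz": 0,"ax": -0.03,"ay": 0,"az": 0,"hand": 1},
  {"tx": -1,"ty": -0.05,"tz": 0,"ax": -0.03,"ay": 0,"az": 0,"hand": 1},
  {"tx": -1,"ty": -0.05,"tz": 0,"ax": -0.03,"ay": 0,"az": 0,"hand": 1},
  {"tx": -1,"ty": -0.05,"tz": 0,"ax": -0.03,"ay": 0,"az": 0,"hand": 1},
  {"tx": -1,"ty": -0.05,"tz": 0,"ax": -0.03,"ay": 0,"az": 0,"hand": 1},
  {"tx": -1,"ty": -0.05,"tz": 0,"ax": -0.03,"ay": 0,"az": 0,"hand": 1},
  {"tx": -1,"ty": -0.05,"tz": 0,"ax": -0.03,"ay": 0,"az": 0,"hand": 1},
  {"tx": -1,"ty": -0.05,"tz": 0,"ax": -0.03,"ay": 0,"az": 0,"hand": 1},
])

```text
time: 33.15
position: [0.5134, -0.1927, 0.2234]
tcp_rot: [-0.0, 0.682, 0.731, 0.006]
wrist_force: [0.5, -0.9, 0.2]
finger_gap: 0.0853
```

```bash
python3 g.py .5284 -.3197 .25 93
```

```text
33.15 gap 0.0853 [ 0.5134 -0.1927  0.2234] qd 0.516 F [ 0.5 -0.9  0.2]
cur [-5.1   0.26 -1.11] turned [-5.1   0.33 -1.06] turn [ 0.1  -0.11  0.2 ]
```

send_rows([
  {"tx": -1,"ty": 0.06,"tz": -0.3,"ax": 0,"ay": -0.02,"az": 0.04,"hand": 0.05},
  {"tx": -1,"ty": 0.06,"tz": -0.3,"ax": 0,"ay": -0.02,"az": 0.04,"hand": 0.05},
  {"tx": -1,"ty": 0.06,"tz": -0.3,"ax": 0,"ay": -0.02,"az": 0.04,"hand": 0.05},
  {"tx": -1,"ty": 0.06,"tz": -0.3,"ax": 0,"ay": -0.02,"az": 0.04,"hand": 0.05},
  {"tx": -0.7,"ty": 0.06,"tz": 0,"ax": 0,"ay": -0.02,"az": 0.04,"hand": 0.05},
  {"tx": 0,"ty": 0,"tz": 0,"ax": 0,"ay": 0,"az": 0,"hand": 0.05},
  {"tx": 0,"ty": 0,"tz": 0,"ax": 0,"ay": 0,"az": 0,"hand": 0.05},
  {"tx": 0,"ty": 0,"tz": 0,"ax": 0,"ay": 0,"az": 0,"hand": 0.05},
])

```text
time: 33.82
position: [0.5231, -0.3192, 0.242]
tcp_rot: [-0.007, 0.691, 0.722, 0.002]
wrist_force: [0.3, -0.2, -0.3]
finger_gap: 0.0453
```

```bash
cat > shelf.py <<'E'
import sys
from h import *
from rig import r
s=r.sense();f=r.grab_frame('wrist');T=tcp(s)@f['mount'];cv2.imwrite(f'pics/{sys.argv[1]}.png',f['color'][:,:,::-1])
zt=.012
P=cloud(f,T);z=P[...,2];hsv=cv2.cvtColor(f['color'],cv2.COLOR_RGB2HSV)
m=((z>.0065)&(z<.018)&(f['depth']>.05)&(np.linalg.norm(P[...,:2]-(.529,-.32),axis=-1)<.17)).astype(np.uint8)
m=cv2.morphologyEx(m,cv2.MORPH_OPEN,np.ones((3,3)))
cs,h=cv2.findContours(m,cv2.RETR_CCOMP,cv2.CHAIN_APPROX_NONE)
for c,hh in zip(cs,h[0]):
    if len(c)<25:continue
    p=ray(f,c[:,0],zt,T)[:,:2].astype(np.float32);(x,y),q,a=cv2.minAreaRect(p);print('outer' if hh[3]<0 else 'hole',c[:,0].mean(0).round(),round(x,4),round(y,4),np.round(q,4),round(a,2))
print('table',np.median(z[(z<.006)&(z>-.006)]).round(4),'top',np.median(z[m>0]).round(4))
E
python3 shelf.py w15; python3 g.py .5284 -.3197 .25 93
```

```text
outer [279. 173.] 0.5308 -0.3206 [0.2768 0.1404] 2.94
hole [302. 185.] 0.5289 -0.2919 [0.0409 0.0355] 2.82
hole [255. 185.] 0.532 -0.3493 [0.0421 0.0357] 2.68
hole [228.  78.] 0.4119 -0.3815 [0.0206 0.0198] 0.17
hole [327.  77.] 0.4062 -0.2724 [0.0209 0.0191] 50.53
table 0.0011 top 0.0131
33.8667 gap 0.0448 [ 0.523  -0.3187  0.242 ] qd 0.013 F [-0.5 -0.3 -0.7]
cur [-0.05  0.21 -0.32] turned [-0.05  0.21 -0.32] turn [-0.07 -0.14 -0.09]
```

View pics/w15.png

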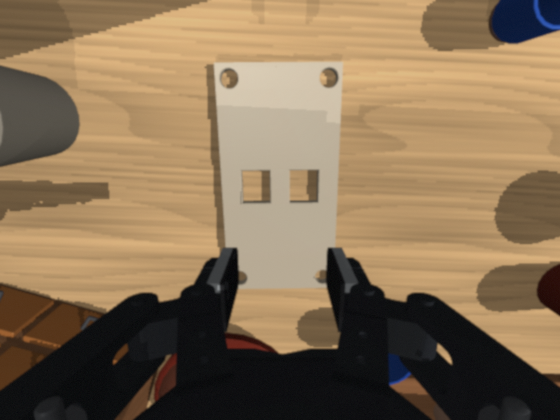

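send_rows([
  {"tx": -0.05,"ty": 0.15,"tz": 0.3,"ax": -0.07,"ay": -0.07,"az": -0.05,"hand": 0.05},
  {"tx": -0.04,"ty": 0.15,"tz": 0.7,"ax": 0,"ay": -0.07,"az": -0.04,"hand": 0.05},
  {"tx": 0,"ty": 0,"tz": 1,"ax": 0,"ay": 0,"az": 0,"hand": 0.05},
  {"tx": 0,"ty": 0,"tz": 1,"ax": 0,"ay": 0,"az": 0,"hand": 0.05},
  {"tx": 0,"ty": 0,"tz": 1,"ax": 0,"ay": 0,"az": 0,"hand": 0.05},
  {"tx": 0,"ty": 0,"tz": 1,"ax": 0,"ay": 0,"az": 0,"hand": 0.05},
  {"tx": 0,"ty": 0,"tz": 0.8,"ax": 0,"ay": 0,"az": 0,"hand": 0.05},
  {"tx": 0,"ty": 0,"tz": 0.6,"ax": 0,"ay": 0,"az": 0,"hand": 0.05},
  {"tx": 0,"ty": 0,"tz": 0.4,"ax": 0,"ay": 0,"az": 0,"hand": 0.05},
  {"tx": 0,"ty": 0,"tz": 0,"ax": 0,"ay": 0,"az": 0,"hand": 0.05},
])

```text
time: 34.7
position: [0.5334, -0.3077, 0.0627]
tcp_rot: [0.002, 0.683, 0.73, 0.001]
wrist_force: [-0.6, 1.2, -0.2]
finger_gap: 0.0445
```

send_rows([
  {"tx": 0,"ty": 0,"tz": 0,"ax": 0,"ay": 0,"az": 0,"hand": 0.05},
  {"tx": 0,"ty": 0,"tz": 0,"ax": 0,"ay": 0,"az": 0,"hand": 0.05},
])

```text
time: 34.87
position: [0.5336, -0.3063, 0.0627]
tcp_rot: [0.001, 0.682, 0.731, 0.001]
wrist_force: [0.0, 0.2, -0.6]
finger_gap: 0.0452
```

```bash
python3 g.py .5306 -.3206 .020 93
```

```text
34.8667 gap 0.0452 [ 0.5336 -0.3063  0.0627] qd 0.011 F [ 0.   0.2 -0.6]
cur [-0.56 -0.17  1.71] turned [-0.56 -0.15  1.71] turn [ 0.04 -0.    0.19]
```

send_rows([
  {"tx": -0.28,"ty": -0.08,"tz": 0,"ax": 0.04,"ay": 0,"az": 0.1,"hand": 0.05},
  {"tx": -0.28,"ty": -0.07,"tz": 0.2,"ax": 0,"ay": 0,"az": 0.09,"hand": 0.05},
  {"tx": 0,"ty": 0,"tz": 0.3,"ax": 0,"ay": 0,"az": 0,"hand": 0.05},
  {"tx": 0,"ty": 0,"tz": 0.2,"ax": 0,"ay": 0,"az": 0,"hand": 0.05},
  {"tx": 0,"ty": 0,"tz": 0.1,"ax": 0,"ay": 0,"az": 0,"hand": 0.05},
  {"tx": 0,"ty": 0,"tz": 0,"ax": 0,"ay": 0,"az": 0,"hand": 0.05},
  {"tx": 0,"ty": 0,"tz": 0,"ax": 0,"ay": 0,"az": 0,"hand": 0.05},
])

```text
time: 35.45
position: [0.5329, -0.3249, 0.0453]
tcp_rot: [0.004, 0.689, 0.724, 0.0]
wrist_force: [-0.2, 0.8, -0.9]
finger_gap: 0.0448
```

```bash
python3 g.py .5306 -.3206 .020 93;python3 shelf.py w16
```

```text
35.45 gap 0.0448 [ 0.5329 -0.3249  0.0453] qd 0.008 F [-0.2  0.8 -0.9]
cur [ 0.18 -0.09  1.01] turned [ 0.18 -0.08  1.01] turn [ 0.07  0.07 -0.03]
outer [392. 369.] 0.6206 -0.2477 [0.0279 0.0065] 8.57
outer [291. 175.] 0.5095 -0.3214 [0.1997 0.1411] 2.93
table 0.0012 top 0.0132
```

send_rows([
  {"tx": 0.09,"ty": -0.08,"tz": 0,"ax": 0.06,"ay": 0.06,"az": -0.03,"hand": 0.05},
  {"tx": 0.08,"ty": 0,"tz": 0.1,"ax": 0,"ay": 0,"az": 0,"hand": 0.05},
  {"tx": 0,"ty": 0,"tz": 0.2,"ax": 0,"ay": 0,"az": 0,"hand": 0.05},
  {"tx": 0,"ty": 0,"tz": 0.2,"ax": 0,"ay": 0,"az": 0,"hand": 0.05},
  {"tx": 0,"ty": 0,"tz": 0.15,"ax": 0,"ay": 0,"az": 0,"hand": 0.05},
  {"tx": 0,"ty": 0,"tz": 0.1,"ax": 0,"ay": 0,"az": 0,"hand": 0.05},
  {"tx": 0,"ty": 0,"tz": 0,"ax": 0,"ay": 0,"az": 0,"hand": 0.05},
  {"tx": 0,"ty": 0,"tz": 0,"ax": 0,"ay": 0,"az": 0,"hand": 0.05},
])

```text
time: 36.17
position: [0.5305, -0.3195, 0.0244]
tcp_rot: [0.0, 0.688, 0.726, 0.0]
wrist_force: [0.5, 0.1, -0.7]
finger_gap: 0.0449
```

```bash
python3 g.py .5306 -.3206 .020 93
```

```text
36.1667 gap 0.0449 [ 0.5305 -0.3195  0.0244] qd 0.008 F [ 0.5  0.1 -0.7]
cur [-0.04  0.    0.18] turned [-0.04  0.    0.18] turn [0.   0.   0.01]
```

send_rows([
  {"tx": -0.04,"ty": 0,"tz": 0.1,"ax": 0,"ay": 0,"az": 0,"hand": 0.05},
  {"tx": 0,"ty": 0,"tz": 0.06,"ax": 0,"ay": 0,"az": 0,"hand": 0.05},
  {"tx": 0,"ty": 0,"tz": 0,"ax": 0,"ay": 0,"az": 0,"hand": 0.05},
  {"tx": 0,"ty": 0,"tz": 0,"ax": 0,"ay": 0,"az": 0,"hand": -1},
  {"tx": 0,"ty": 0,"tz": 0,"ax": 0,"ay": 0,"az": 0,"hand": -1},
  {"tx": 0,"ty": 0,"tz": 0,"ax": 0,"ay": 0,"az": 0,"hand": -1},
  {"tx": 0,"ty": 0,"tz": 0,"ax": 0,"ay": 0,"az": 0,"hand": -1},
  {"tx": 0,"ty": 0,"tz": 0,"ax": 0,"ay": 0,"az": 0,"hand": -1},
  {"tx": 0,"ty": 0,"tz": 0,"ax": 0,"ay": 0,"az": 0,"hand": -1},
])

```text
time: 36.92
position: [0.5306, -0.3203, 0.0206]
tcp_rot: [-0.0, 0.688, 0.726, 0.0]
wrist_force: [-0.4, 0.1, -0.1]
finger_gap: 0.0217
```

```bash
python3 g.py .5306 -.3206 .020 93;python3 shelf.py w17
```

```text
36.9167 gap 0.0217 [ 0.5306 -0.3203  0.0206] qd 0.001 F [-0.4  0.1 -0.1]
cur [-0.01 -0.    0.02] turned [-0.01 -0.    0.02] turn [ 0.   -0.01  0.01]
outer [386. 380.] 0.6008 -0.2577 [0.0263 0.0032] 47.02
outer [177. 380.] 0.6072 -0.3774 [0.0035 0.0263] 49.0
outer [405. 342.] 0.5742 -0.2515 [0.0091 0.0045] 53.97
outer [158. 342.] 0.5813 -0.3865 [0.0045 0.0091] 42.07
outer [281. 175.] 0.5 -0.323 [0.1692 0.1413] 2.97
table 0.0012 top 0.0132
```

send_rows([
  {"tx": 0,"ty": 0,"tz": -0.2,"ax": 0,"ay": 0,"az": 0,"hand": -1},
  {"tx": 0,"ty": 0,"tz": -0.3,"ax": 0,"ay": 0,"az": 0,"hand": -1},
  {"tx": 0,"ty": 0,"tz": -0.4,"ax": 0,"ay": 0,"az": 0,"hand": -1},
  {"tx": 0,"ty": 0,"tz": -0.4,"ax": 0,"ay": 0,"az": 0,"hand": -1},
  {"tx": 0,"ty": 0,"tz": -0.3,"ax": 0,"ay": 0,"az": 0,"hand": -1},
  {"tx": 0,"ty": 0,"tz": 0,"ax": 0,"ay": 0,"az": 0,"hand": -1},
  {"tx": 0,"ty": 0,"tz": 0,"ax": 0,"ay": 0,"az": 0,"hand": -1},
])

```text
time: 37.55
position: [0.5278, -0.3179, 0.0609]
tcp_rot: [-0.005, 0.688, 0.726, 0.0]
wrist_force: [0.2, -0.4, -7.6]
finger_gap: 0.0215
```

```bash
python3 g.py .5274 .3082 .21 78.8; python3 -c "
from rig import r
import cv2
f=r.grab_frame('side')['color'][200:400,230:470]
cv2.imwrite('pics/s3.png',cv2.resize(f,None,fx=2,fy=2)[:,:,::-1])"
```

```text
37.55 gap 0.0215 [ 0.5278 -0.3179  0.0609] qd 0.02 F [ 0.2 -0.4 -7.6]
cur [25.05  1.28 -5.8 ] turned [24.56 -4.88 -5.97] turn [-0.08 -0.07  2.85]
```

View pics/s3.png

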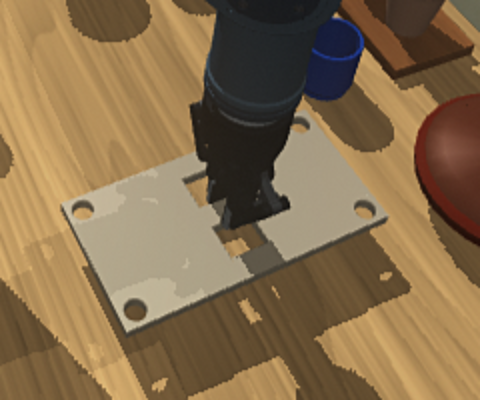

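send_rows([
  {"tx": 0,"ty": 0,"tz": -0.6,"ax": -0.04,"ay": -0.04,"az": 0,"hand": -1},
  {"tx": 0,"ty": 0,"tz": -0.9,"ax": -0.04,"ay": -0.03,"az": 0,"hand": -1},
  {"tx": 0,"ty": 0,"tz": -1,"ax": 0,"ay": 0,"az": 0,"hand": -1},
  {"tx": 0,"ty": 0,"tz": -1,"ax": 0,"ay": 0,"az": 0,"hand": -1},
  {"tx": 0,"ty": 0,"tz": -1,"ax": 0,"ay": 0,"az": 0,"hand": -1},
  {"tx": 0,"ty": 0,"tz": -1,"ax": 0,"ay": 0,"az": 0,"hand": -1},
  {"tx": 0,"ty": 0,"tz": -0.6,"ax": 0,"ay": 0,"az": 0.3,"hand": -1},
  {"tx": 0.2,"ty": 0,"tz": 0,"ax": 0,"ay": 0,"az": 0.6,"hand": -1},
  {"tx": 0.4,"ty": 0,"tz": 0,"ax": 0,"ay": 0,"az": 0.6,"hand": -1},
  {"tx": 0.6,"ty": 0,"tz": 0,"ax": 0,"ay": 0,"az": 0.6,"hand": -1},
])

```text
time: 38.43
position: [0.5265, -0.2887, 0.2266]
tcp_rot: [0.0, 0.754, 0.656, -0.0]
wrist_force: [-0.8, -0.4, -8.7]
finger_gap: 0.0215
```

send_rows([
  {"tx": 0.8,"ty": -0.15,"tz": 0,"ax": 0,"ay": 0,"az": 0.4,"hand": -1},
  {"tx": 0.9,"ty": -0.19,"tz": 0,"ax": 0,"ay": 0,"az": 0.2,"hand": -1},
  {"tx": 0.9,"ty": -0.19,"tz": 0,"ax": 0,"ay": 0,"az": 0,"hand": -1},
  {"tx": 0.9,"ty": -0.19,"tz": 0,"ax": 0,"ay": 0,"az": 0,"hand": -1},
  {"tx": 0.9,"ty": -0.19,"tz": 0,"ax": 0,"ay": 0,"az": 0,"hand": -1},
  {"tx": 0.9,"ty": -0.19,"tz": 0,"ax": 0,"ay": 0,"az": 0,"hand": -1},
  {"tx": 0.9,"ty": -0.19,"tz": 0,"ax": 0,"ay": 0,"az": 0,"hand": -1},
  {"tx": 0.9,"ty": -0.19,"tz": 0,"ax": 0,"ay": 0,"az": 0,"hand": -1},
  {"tx": 0.9,"ty": -0.19,"tz": 0,"ax": 0,"ay": 0,"az": 0,"hand": -1},
  {"tx": 0.9,"ty": -0.19,"tz": 0,"ax": 0,"ay": 0,"az": 0,"hand": -1},
])

```text
time: 39.27
position: [0.5187, -0.0525, 0.2341]
tcp_rot: [0.003, 0.775, 0.632, 0.0]
wrist_force: [0.9, 0.2, -7.9]
finger_gap: 0.0215
```

```bash
python3 g.py .5274 .3082 .21 78.8
```

```text
39.2667 gap 0.0215 [ 0.5187 -0.0525  0.2341] qd 0.535 F [ 0.9  0.2 -7.9]
cur [14.2  -2.57  0.91] turned [14.22 -2.46  0.96] turn [ 0.05  0.03 -0.09]
```

send_rows([
  {"tx": 0.9,"ty": -0.17,"tz": 0,"ax": 0,"ay": 0,"az": -0.02,"hand": -1},
  {"tx": 0.9,"ty": -0.17,"tz": 0,"ax": 0,"ay": 0,"az": -0.02,"hand": -1},
  {"tx": 0.9,"ty": -0.17,"tz": 0,"ax": 0,"ay": 0,"az": -0.02,"hand": -1},
  {"tx": 0.9,"ty": -0.17,"tz": 0,"ax": 0,"ay": 0,"az": -0.02,"hand": -1},
  {"tx": 0.9,"ty": -0.17,"tz": 0,"ax": 0,"ay": 0,"az": 0,"hand": -1},
  {"tx": 0.9,"ty": -0.17,"tz": 0,"ax": 0,"ay": 0,"az": 0,"hand": -1},
  {"tx": 0.9,"ty": -0.17,"tz": 0,"ax": 0,"ay": 0,"az": 0,"hand": -1},
  {"tx": 0.9,"ty": -0.17,"tz": 0,"ax": 0,"ay": 0,"az": 0,"hand": -1},
  {"tx": 0.9,"ty": -0.17,"tz": 0,"ax": 0,"ay": 0,"az": 0,"hand": -1},
  {"tx": 0.9,"ty": -0.17,"tz": 0,"ax": 0,"ay": 0,"az": 0,"hand": -1},
])

```text
time: 40.1
position: [0.5145, 0.1888, 0.2416]
tcp_rot: [0.004, 0.773, 0.635, 0.002]
wrist_force: [-0.3, 0.6, -7.4]
finger_gap: 0.0218
```

send_rows([
  {"tx": 0.9,"ty": -0.17,"tz": 0,"ax": 0,"ay": 0,"az": 0,"hand": -1},
  {"tx": 0.9,"ty": -0.17,"tz": 0,"ax": 0,"ay": 0,"az": 0,"hand": -1},
  {"tx": 0.9,"ty": -0.17,"tz": 0,"ax": 0,"ay": 0,"az": 0,"hand": -1},
  {"tx": 0.7,"ty": -0.17,"tz": 0,"ax": 0,"ay": 0,"az": 0,"hand": -1},
  {"tx": 0.4,"ty": 0,"tz": 0,"ax": 0,"ay": 0,"az": 0,"hand": -1},
  {"tx": 0,"ty": 0,"tz": 0,"ax": 0,"ay": 0,"az": 0,"hand": -1},
  {"tx": 0,"ty": 0,"tz": 0,"ax": 0,"ay": 0,"az": 0,"hand": -1},
  {"tx": 0,"ty": 0,"tz": 0,"ax": 0,"ay": 0,"az": 0,"hand": -1},
])

```text
time: 40.77
position: [0.5118, 0.2939, 0.2457]
tcp_rot: [0.003, 0.771, 0.637, 0.002]
wrist_force: [-0.1, 0.2, -7.7]
finger_gap: 0.0216
```

```bash
python3 g.py .5274 .3082 .21 78.8
```

```text
40.7667 gap 0.0216 [0.5118 0.2939 0.2457] qd 0.012 F [-0.1  0.2 -7.7]
cur [0.68 0.5  1.43] turned [0.68 0.5  1.43] turn [0.09 0.01 0.07]
```

send_rows([
  {"tx": 0.34,"ty": 0.25,"tz": 0,"ax": 0.05,"ay": 0,"az": 0.04,"hand": -1},
  {"tx": 0.34,"ty": 0.25,"tz": 0,"ax": 0.04,"ay": 0,"az": 0.03,"hand": -1},
  {"tx": 0,"ty": 0,"tz": 0.3,"ax": 0,"ay": 0,"az": 0,"hand": -1},
  {"tx": 0,"ty": 0,"tz": 0.6,"ax": 0,"ay": 0,"az": 0,"hand": -1},
  {"tx": 0,"ty": 0,"tz": 0.7,"ax": 0,"ay": 0,"az": 0,"hand": -1},
  {"tx": 0,"ty": 0,"tz": 0.7,"ax": 0,"ay": 0,"az": 0,"hand": -1},
  {"tx": 0,"ty": 0,"tz": 0.5,"ax": 0,"ay": 0,"az": 0,"hand": -1},
  {"tx": 0,"ty": 0,"tz": 0.3,"ax": 0,"ay": 0,"az": 0,"hand": -1},
  {"tx": 0,"ty": 0,"tz": 0,"ax": 0,"ay": 0,"az": 0,"hand": -1},
  {"tx": 0,"ty": 0,"tz": 0,"ax": 0,"ay": 0,"az": 0,"hand": -1},
])

```text
time: 41.6
position: [0.5277, 0.2953, 0.1644]
tcp_rot: [0.002, 0.776, 0.63, -0.003]
wrist_force: [0.3, -0.1, -7.2]
finger_gap: 0.0211
```

```bash
python3 g.py .5274 .3082 .1406 78.8
cat > top.py <<'E'
import sys
from h import *
from rig import r
s=r.sense();f=r.grab_frame('wrist');T=tcp(s)@f['mount'];zt=s['position'][2]-.0206+.012
cv2.imwrite(f'pics/{sys.argv[1]}.png',f['color'][:,:,::-1])
P=cloud(f,T);z=P[...,2];print('expected top',zt.round(4))
m=(abs(z-zt)<.007)&(f['depth']>.05)
a=np.radians(78.8);D=P[m][:,:2]-s['position'][:2]
tx=D@[np.cos(a),np.sin(a)];ty=D@[np.sin(a),-np.cos(a)]
k=(abs(tx)<.072)&(ty<-.02);A=np.c_[tx[k],ty[k],np.ones(k.sum())]
print('plane tilt deg (about y, about x), z at tcp',np.degrees(np.linalg.lstsq(A,P[m][:,2][k],rcond=None)[0][:2]).round(2),np.linalg.lstsq(A,P[m][:,2][k],rcond=None)[0][2].round(4))
cs,h=cv2.findContours(m.astype(np.uint8),cv2.RETR_CCOMP,cv2.CHAIN_APPROX_NONE)
for c,hh in zip(cs,h[0]):
    if len(c)<20:continue
    p=ray(f,c[:,0],zt,T)[:,:2].astype(np.float32);(x,y),q,b=cv2.minAreaRect(p);print('outer' if hh[3]<0 else 'hole',c[:,0].mean(0).round(),round(x,4),round(y,4),np.round(q,4),round(b,2))
E
python3 top.py w18
```

```text
41.6 gap 0.0211 [0.5277 0.2953 0.1644] qd 0.021 F [ 0.3 -0.1 -7.2]
cur [ 0.51 -0.12  0.95] turned [ 0.51 -0.11  0.95] turn [-0.    0.09 -0.13]
expected top 0.1558
plane tilt deg (about y, about x), z at tcp [-0.54  0.08] 0.1571
outer [386. 380.] 0.6112 0.3375 [0.0296 0.0035] 31.69
outer [176. 380.] 0.5879 0.2201 [0.0035 0.0311] 34.82
outer [405. 342.] 0.5874 0.3508 [0.0105 0.0045] 37.29
outer [158. 342.] 0.5604 0.2178 [0.0045 0.0107] 29.21
outer [326. 257.] 0.5288 0.3168 [0.0061 0.0027] 78.36
outer [238. 257.] 0.5196 0.2735 [0.0056 0.0022] 78.36
outer [282. 178.] 0.4975 0.3003 [0.1412 0.1691] 78.03
```

View pics/w18.png

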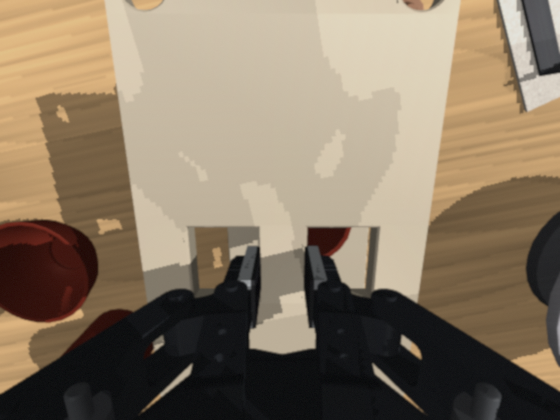

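send_rows([
  {"tx": 0.25,"ty": -0.06,"tz": 0,"ax": 0,"ay": 0.05,"az": -0.07,"hand": -1},
  {"tx": 0.26,"ty": -0.05,"tz": 0,"ax": 0,"ay": 0.04,"az": -0.06,"hand": -1},
  {"tx": 0,"ty": 0,"tz": 0.2,"ax": 0,"ay": 0,"az": 0,"hand": -1},
  {"tx": 0,"ty": 0,"tz": 0.3,"ax": 0,"ay": 0,"az": 0,"hand": -1},
  {"tx": 0,"ty": 0,"tz": 0.15,"ax": 0,"ay": 0,"az": 0,"hand": -1},
  {"tx": 0,"ty": 0,"tz": 0,"ax": 0,"ay": 0,"az": 0,"hand": -1},
  {"tx": 0,"ty": 0,"tz": 0,"ax": 0,"ay": 0,"az": 0,"hand": -1},
])

```text
time: 42.23
position: [0.5296, 0.3109, 0.1506]
tcp_rot: [0.001, 0.772, 0.636, 0.004]
wrist_force: [0.1, 0.4, -7.0]
finger_gap: 0.0214
```

```bash
python3 g.py .5274 .3082 .1406 78.8
python3 - <<'E'
from h import *
from rig import r
s=r.sense();f=r.grab_frame('wrist');M=f['mount'];zt=.0206-.012  # tool z of shelf top
print(((ray(f,[(215,227),(345,227),(190,255),(378,255)],zt,M))*1000).round(1))  # edges as seen in the last picture, tool mm
E
```

```text
42.2333 gap 0.0214 [0.5296 0.3109 0.1506] qd 0.008 F [ 0.1  0.4 -7. ]
cur [-0.13 -0.07  0.4 ] turned [-0.12 -0.07  0.4 ] turn [ 0.07 -0.05  0.03]
[[-33.1 -19.5   8.6]
 [ 29.9 -19.5   8.6]
 [-46.5  -4.7   8.6]
 [ 47.2  -4.6   8.6]]
```

send_rows([
  {"tx": -0.12,"ty": -0.06,"tz": 0.1,"ax": 0.06,"ay": -0.05,"az": 0.03,"hand": -1},
  {"tx": 0,"ty": 0,"tz": 0.15,"ax": 0,"ay": 0,"az": 0,"hand": -1},
  {"tx": 0,"ty": 0,"tz": 0.1,"ax": 0,"ay": 0,"az": 0,"hand": -1},
  {"tx": 0,"ty": 0,"tz": 0,"ax": 0,"ay": 0,"az": 0,"hand": -1},
  {"tx": 0,"ty": 0,"tz": 0,"ax": 0,"ay": 0,"az": 0,"hand": -1},
])

```text
time: 42.7
position: [0.5275, 0.3076, 0.1409]
tcp_rot: [0.0, 0.773, 0.634, -0.0]
wrist_force: [-0.1, -0.7, -7.5]
finger_gap: 0.0213
```

```bash
python3 g.py .5274 .3082 .1206 78.8
```

```text
42.7 gap 0.0213 [0.5275 0.3076 0.1409] qd 0.006 F [-0.1 -0.7 -7.5]
cur [ 0.02 -0.01  0.81] turned [ 0.02 -0.01  0.81] turn [ 0.    0.01 -0.01]
```

send_rows([
  {"tx": 0.02,"ty": 0,"tz": 0.1,"ax": 0,"ay": 0,"az": 0,"hand": -1},
  {"tx": 0,"ty": 0,"tz": 0.12,"ax": 0,"ay": 0,"az": 0,"hand": -1},
  {"tx": 0,"ty": 0,"tz": 0.12,"ax": 0,"ay": 0,"az": 0,"hand": -1},
  {"tx": 0,"ty": 0,"tz": 0.08,"ax": 0,"ay": 0,"az": 0,"hand": -1},
  {"tx": 0,"ty": 0,"tz": 0,"ax": 0,"ay": 0,"az": 0,"hand": -1},
  {"tx": 0,"ty": 0,"tz": 0,"ax": 0,"ay": 0,"az": 0,"hand": -1},
])

```text
time: 43.2
position: [0.5278, 0.3081, 0.1294]
tcp_rot: [0.0, 0.773, 0.634, 0.0]
wrist_force: [-1.0, 0.1, -7.9]
finger_gap: 0.0216
```

```bash
python3 g.py .5274 .3082 .1206 78.8; python3 -c "
from rig import r
import cv2,numpy as np
a=r.grab_frame('side')['color'][70:170,170:310]
b=r.grab_frame('top')['color'][140:290,70:190]
a=cv2.resize(a,(560,400),interpolation=2);b=cv2.resize(b,(240,300),interpolation=2)
c=np.zeros((400,800,3),np.uint8);c[:,:560]=a;c[:300,560:]=b
cv2.imwrite('pics/s4.png',c[:,:,::-1])"
```

```text
43.2 gap 0.0216 [0.5278 0.3081 0.1294] qd 0.005 F [-1.   0.1 -7.9]
cur [-0.   -0.01  0.35] turned [-0.   -0.01  0.35] turn [ 0.01  0.   -0.01]
```

View pics/s4.png

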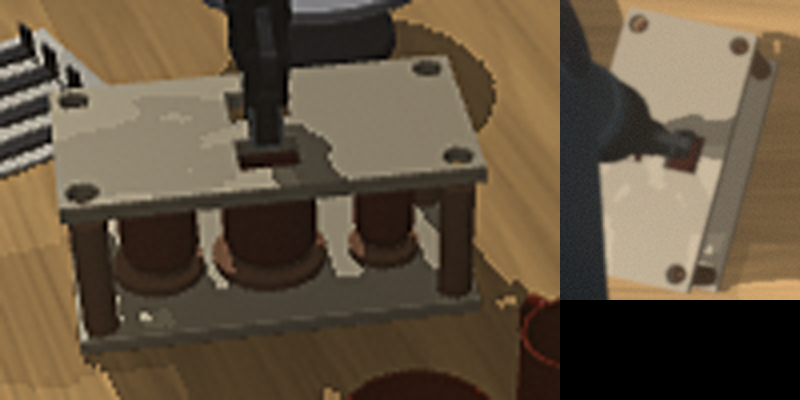

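send_rows([
  {"tx": 0,"ty": 0,"tz": 0.08,"ax": 0,"ay": 0,"az": 0,"hand": -1},
  {"tx": 0,"ty": 0,"tz": 0.08,"ax": 0,"ay": 0,"az": 0,"hand": -1},
  {"tx": 0,"ty": 0,"tz": 0.06,"ax": 0,"ay": 0,"az": 0,"hand": -1},
  {"tx": 0,"ty": 0,"tz": 0,"ax": 0,"ay": 0,"az": 0,"hand": -1},
  {"tx": 0,"ty": 0,"tz": 0,"ax": 0,"ay": 0,"az": 0,"hand": -1},
])

```text
time: 43.72
position: [0.5281, 0.3083, 0.1238]
tcp_rot: [0.0, 0.773, 0.634, 0.001]
wrist_force: [-0.7, -0.3, -7.8]
finger_gap: 0.0217
```

```bash
python3 g.py .5274 .3082 .1206 78.8
```

```text
43.7167 gap 0.0217 [0.5281 0.3083 0.1238] qd 0.004 F [-0.7 -0.3 -7.8]
cur [-0.01 -0.03  0.13] turned [-0.01 -0.03  0.13] turn [ 0.02 -0.   -0.01]
```

Full weight still on the gripper, no lateral force: the pins are in the holes without touching. Continue.

send_rows([
  {"tx": 0,"ty": -0.02,"tz": 0.05,"ax": 0,"ay": 0,"az": 0,"hand": -1},
  {"tx": 0,"ty": 0,"tz": 0.04,"ax": 0,"ay": 0,"az": 0,"hand": -1},
  {"tx": 0,"ty": 0,"tz": 0.03,"ax": 0,"ay": 0,"az": 0,"hand": -1},
  {"tx": 0,"ty": 0,"tz": 0,"ax": 0,"ay": 0,"az": 0,"hand": -1},
  {"tx": 0,"ty": 0,"tz": 0,"ax": 0,"ay": 0,"az": 0,"hand": -1},
])

```text
time: 44.13
position: [0.5277, 0.3084, 0.1206]
tcp_rot: [0.001, 0.773, 0.634, 0.001]
wrist_force: [0.1, -0.7, -7.7]
finger_gap: 0.0218
```

send_rows([
  {"tx": 0,"ty": 0,"tz": 0.03,"ax": 0,"ay": 0,"az": 0,"hand": -1},
  {"tx": 0,"ty": 0,"tz": 0,"ax": 0,"ay": 0,"az": 0,"hand": -1},
])

```text
time: 44.3
position: [0.5278, 0.3085, 0.1208]
tcp_rot: [0.001, 0.773, 0.634, 0.001]
wrist_force: [0.4, 0.2, -7.2]
finger_gap: 0.0216
```

send_rows([
  {"tx": 0,"ty": 0,"tz": 0.04,"ax": 0,"ay": 0,"az": 0,"hand": -1},
  {"tx": 0,"ty": 0,"tz": 0.04,"ax": 0,"ay": 0,"az": 0,"hand": -1},
  {"tx": 0,"ty": 0,"tz": 0,"ax": 0,"ay": 0,"az": 0,"hand": -1},
])

```text
time: 44.55
position: [0.528, 0.3086, 0.1207]
tcp_rot: [0.001, 0.773, 0.634, 0.002]
wrist_force: [0.3, -0.7, -8.1]
finger_gap: 0.0215
```

send_rows([
  {"tx": 0,"ty": 0,"tz": 0.05,"ax": 0,"ay": 0,"az": 0,"hand": -1},
  {"tx": 0,"ty": 0,"tz": 0.05,"ax": 0,"ay": 0,"az": 0,"hand": -1},
])

```text
time: 44.72
position: [0.5281, 0.3087, 0.1205]
tcp_rot: [0.001, 0.773, 0.634, 0.002]
wrist_force: [-6.0, -2.5, 8.0]
finger_gap: 0.0216
```

send_rows([
  {"tx": 0,"ty": 0,"tz": 0,"ax": 0,"ay": 0,"az": 0,"hand": -1},
  {"tx": 0,"ty": 0,"tz": 0,"ax": 0,"ay": 0,"az": 0,"hand": -0.3},
  {"tx": 0,"ty": 0,"tz": 0,"ax": 0,"ay": 0,"az": 0,"hand": 0},
  {"tx": 0,"ty": 0,"tz": 0,"ax": 0,"ay": 0,"az": 0,"hand": 0},
  {"tx": 0,"ty": 0,"tz": 0,"ax": 0,"ay": 0,"az": 0,"hand": 0},
  {"tx": 0,"ty": 0,"tz": 0,"ax": 0,"ay": 0,"az": 0,"hand": 0},
])

```text
time: 45.22
position: [0.5319, 0.31, 0.123]
tcp_rot: [0.003, 0.773, 0.634, 0.007]
wrist_force: [0.6, 0.7, -0.0]
finger_gap: 0.0428
```

```bash
python3 g.py .5274 .3082 .1206 78.8
```

```text
45.2167 gap 0.0428 [0.5319 0.31   0.123 ] qd 0.008 F [ 0.6  0.7 -0. ]
cur [-0.11 -0.16  0.09] turned [-0.11 -0.16  0.1 ] turn [ 0.15 -0.08 -0.01]
```

send_rows([
  {"tx": -0.1,"ty": -0.14,"tz": -0.1,"ax": 0.12,"ay": -0.06,"az": 0,"hand": 0},
  {"tx": 0,"ty": 0,"tz": -0.3,"ax": 0,"ay": 0,"az": 0,"hand": 0},
  {"tx": 0,"ty": 0,"tz": -0.4,"ax": 0,"ay": 0,"az": 0,"hand": 0},
  {"tx": 0,"ty": 0,"tz": -0.5,"ax": 0,"ay": 0,"az": 0,"hand": 0},
  {"tx": 0,"ty": 0,"tz": -1,"ax": 0,"ay": 0,"az": 0,"hand": 0},
  {"tx": 0,"ty": 0,"tz": -1,"ax": 0,"ay": 0,"az": 0,"hand": 0},
  {"tx": 0,"ty": 0,"tz": -1,"ax": 0,"ay": 0,"az": 0,"hand": 0},
  {"tx": 0,"ty": 0,"tz": -1,"ax": 0,"ay": 0,"az": 0,"hand": 0},
  {"tx": 0,"ty": 0,"tz": -1,"ax": 0,"ay": 0,"az": 0,"hand": 0},
  {"tx": 0,"ty": 0,"tz": -1,"ax": 0,"ay": 0,"az": 0,"hand": 0},
])

```text
time: 46.05
position: [0.5245, 0.3067, 0.3147]
tcp_rot: [-0.001, 0.773, 0.634, -0.003]
wrist_force: [1.6, 0.0, -1.3]
finger_gap: 0.0427
```

send_rows([
  {"tx": 0,"ty": 0,"tz": -0.7,"ax": 0,"ay": 0,"az": 0,"hand": 0},
  {"tx": 0,"ty": 0,"tz": 0,"ax": 0,"ay": 0,"az": 0,"hand": 0},
  {"tx": 0,"ty": 0,"tz": 0,"ax": 0,"ay": 0,"az": 0,"hand": 0},
])

```text
time: 46.3
position: [0.5262, 0.3074, 0.3438]
tcp_rot: [0.002, 0.773, 0.634, 0.005]
wrist_force: [-0.4, -0.0, 0.4]
finger_gap: 0.043
```

Run:
```python
from h import *
from rig import r
s=r.sense();f=r.grab_frame('wrist');T=tcp(s)@f['mount'];P=cloud(f,T);z=P[...,2]
print(s['time'],s['position'].round(3),s['wrist_force'].round(1))
m=(z>.100)&(z<.125)&(f['depth']>.05)&(np.linalg.norm(P[...,:2]-(.527,.308),axis=-1)<.17)
k=m&(abs(z-.1125)<.006);Q=P[k];c=np.array([.5274,.3082]);A=np.c_[Q[:,:2]-c,np.ones(len(Q))];co=np.linalg.lstsq(A,Q[:,2],rcond=None)[0]
print('plane slope mm over 0.27m',(co[:2]*270).round(2),'z centre',co[2].round(4),len(Q))
cs,h=cv2.findContours(k.astype(np.uint8),cv2.RETR_CCOMP,cv2.CHAIN_APPROX_NONE)
for cc,hh in zip(cs,h[0]):
    if len(cc)<25:continue
    p=ray(f,cc[:,0],.112,T)[:,:2].astype(np.float32);(x,y),q,b=cv2.minAreaRect(p);print('outer' if hh[3]<0 else 'hole',cc[:,0].mean(0).round(),round(x,4),round(y,4),np.round(q,4),round(b,2))
g=r.grab_frame('side');a=g['color'][70:220,150:390]
cv2.imwrite('pics/fin.png',cv2.resize(a,(800,500),interpolation=2)[:,:,::-1])
cv2.imwrite('pics/finw.png',f['color'][:,:,::-1])
```

```text
46.3 [0.526 0.307 0.344] [-0.4 -0.   0.4]
plane slope mm over 0.27m [0.2  0.02] z centre 0.1131 23743
outer [332.  69.] 0.4193 0.3847 [0.0099 0.009 ] 78.78
outer [232.  69.] 0.3982 0.2786 [0.0098 0.009 ] 75.78
outer [281. 167.] 0.5284 0.3076 [0.1404 0.2768] 78.67
hole [305. 177.] 0.5332 0.3358 [0.0355 0.0405] 78.68
hole [258. 177.] 0.5218 0.2791 [0.0359 0.0413] 80.09
hole [332.  69.] 0.4199 0.3852 [0.0197 0.0203] 80.98
hole [232.  69.] 0.3986 0.2779 [0.0197 0.0203] 76.49
```

View pics/fin.png

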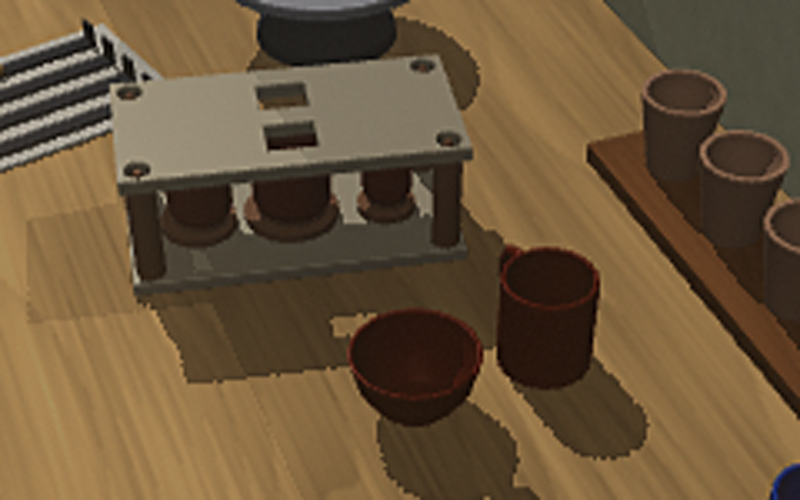

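View pics/finw.png

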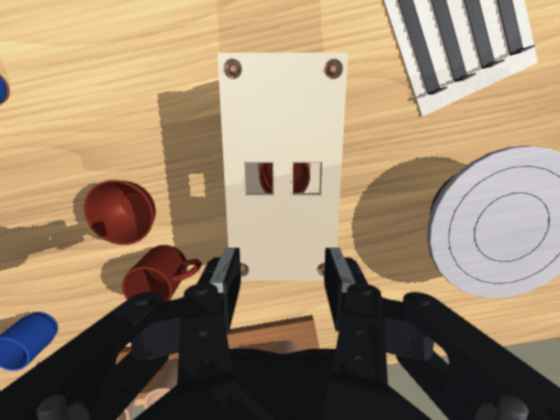

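The final views show the shelf level. Its top is at z ≈ 0.113 m (0.112 expected, and the wrist view reads about 1 mm high). The pins are centred in the holes at side-crop (128,93), (138,170), (423,65) and (448,139). All three beakers stand upright underneath, and the mug and bowl are still in place. I'm handing in.

```bash
python3 -c "
from rig import r
print(r.job_done())"
```

```text
the job is handed in; nothing more can be done
None
```

The kiln layer is set and handed in after about 46 s of the 128 s. The three beakers stand on the discs of their own size, and the loose shelf rests on the four posts.

- **Beakers:** I placed the small, then the medium, then the large, and released each one once it touched its disc. Wrist-camera checks put the large and small within about 1 mm of their disc centres, and the medium within about 1.5 mm.
- **Shelf:** The last check shows it level to about 0.2 mm over its length. The top is at 0.113 m against 0.112 m expected, and the camera reads about 1 mm high, so it is fully down. All four holes show their pins. The two that I could measure are within 1 mm of centre.
- **Other pots:** I didn't touch the mug, the bowl or the blue look-alikes. The final pictures show the mug and bowl upright where they were; I didn't re-measure their positions.
- **Readings that disagreed:**
  - The finger gap read about 2 mm narrow on the large beaker and on the shelf bar, but both were held straight.
  - The force reading didn't show the large beaker touching its disc, so I judged that from the height no longer dropping.
  - When the shelf seated, the wrist force changed by about 16 N, far below the limits.

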